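Pack three bottles into the narrow bench tray

ROBOT

A 6-joint arm with a two-finger parallel gripper is mounted at the origin on a cart in front of the work surface, level with it; the furniture and walls round the work are solid. World frame = base frame: x ahead of the robot, y to its left, z up, the work surface at z = 0. Lengths are in m, angles in rad, forces in N, time in s.
With the tool pointing down it reaches from about 0.3 to 0.75 m from the base axis. Payload 8.5 kg.
Tool frame: the origin (TCP) lies at the very end of the fingers, on their centre line; the grasp point (between the pads) lies 19 mm behind it; z points along the fingers, y is the direction in which the jaws open and shut (so a half turn about z gives the same grasp; the last joint's range is limited). The gripper opens to 88 mm and grips with 3 to 60 N. Pads are 18 mm wide; open, the fingers measure 123 mm over their backs; the gripper's body (75 mm by 187 mm) begins 45 mm behind the grasp point.
Start: joints at [-1.519, 0.381, 1.297, -0, 1.464, -0.215], TCP at [0.145, -0.531, 0.239] pointing down, gripper open.
Joint ranges: [-3.11, 3.11], [-0.89, 2.33], [0.22, 2.48], [-1.42, 4.56], [0.17, 2.85], [-2.88, 2.88]. Speed limits (rad/s): [2.39, 2.39, 3.14, 3.14, 3.14, 3.14].

INTERFACE

Orientations are given as a unit quaternion [w, x, y, z].
In Python, from rig import manip, read_camera gives the robot as it stands.
- The arm moves only by the shell command python3 -m jog 'ROWS' [OPENING] [FORCE]. ROWS is JSON, a list of rows, each a list of 6 numbers: the shift along the tool's x, y, z in m, then the turn, a rotation vector about the tool's x, y, z in rad. A call has 1 to 12 rows; each row shifts and turns the pose as measured when the row begins, along the tool's axes as they then stand; what a row does not reach is not made up. A row lasts 1/8 s, in which the tool goes at most 62.5 mm and 10.7 degrees, less where a joint would pass 70% of its speed; a pose out of reach is approached as far as the arm can. A call is refused whole if a number of a shift passes 0.0625 or a number of a turn 0.188, either way. A call with a gripper value outside its range is refused whole. OPENING is the opening, from 0 (shut) to 1 (fully open), set as the call begins (- or left out, the last holds). The fingers move at their own pace and stop on an object; FORCE is the grip in N (left out, the last holds). Time passes only in rows, so rows that do not move let the fingers close. It gives the time, the measured TCP pose, the force and the opening at its end, in the units of the state.
- manip.get_state(): the state, without advancing time (a new reading comes with each control period).
- read_camera(name): name is "scene" or "top" or "wrist"; returns a dict with "img" (400x640x3 uint8, red, green, blue), "mtx" (3x3 intrinsics, pixels), "k1" (the pictures are not rectified: a ray, as slopes to the right and down, at radius r is drawn at 1 + k1 r^2 times it, then the intrinsics apply), "T" (4x4, takes a point from camera to world coordinates); the wrist camera has in their place "hand_eye" (4x4, takes a point from camera to tool coordinates, whose origin is the TCP and whose axes are the flange's). Camera axes: x right, y down, z forward; pixel columns grow to the right and rows downward; lengths in m; the calibration is good to about 2 mm. A picture is of the moment at which its call begins: read the wrist's pose just before it. There is no depth.
- manip.job_done(): hands the job in, once; it reports no verdict.
The state is a dict: "time_s": time; "q": joint angles; "qvel": joint speeds; "effort": joint torques, N m; "tcp_pos": TCP position; "eef_rot": TCP orientation; "wrist_force": force on the tool from outside, world axes, zero at the start; "wrist_torque": the same for the moment, N m; "finger_gap": finger opening in m.
Only numpy, scipy, OpenCV 4.12 (cv2) and the standard library are available. Lean on these libraries where they do the work, as an engineer would, in place of code of your own. Each camera call takes 0.05 s, during which the arm holds its last target.

TASK

Pack the tall oval bottle, the middle-sized round bottle with a spout and the small pump spray, all standing in the open on the desk, into the narrow steel tray in one row by height, the tallest at the end with the pull handle and the pump spray at the other end. Each must stand upright on the tray's floor; the row only just fits, with the oval bottle's broad side along the tray. Keep every bottle upright, and leave the other things where they are.

Things in the scene. Friction and masses are not known exactly. Their poses are not given: they have to be found in the camera images.
- bottle_tray: Shallow open steel tray, fixed to the desk, outside 52 mm (x) by 123 mm (y), rim 29 mm above the desk, walls 4 mm; inside 44 by 115 mm, 22 mm deep. Origin: centre of its underside, on the desk; its y axis runs along its length, z up. A dark D-shaped pull handle stands out 31 mm from its -y end, 21 mm high at most; do not count it as inside.
- tray_floor (a point): Centre of the tray's inner floor, 7 mm above the desk; axes as the tray's: +-22 mm in x and +-57.5 mm in y to the inner faces of the walls, the handle beyond the -y end.
- tall_bottle: The tallest bottle: body oval in plan, 37 mm (its x axis) by 46 mm (its y axis), solid to 82 mm above its underside, slim spout up to 126 mm; 0.11 kg nominally. Origin: centre of its underside, z up. Starts standing. Grip it across its 37 mm (fingers closing along its x axis), 45 to 75 mm up, and turn it so that its y axis lies along the tray (either way round).
- middle_bottle: Round bottle 36 mm in diameter, body solid to 58 mm above its underside, slim spout up to 102 mm; 0.06 kg nominally. Origin: centre of its underside, z up. Starts standing. Grip the body above 29 mm to stay clear of the tray's rim.
- pump_spray: Small round pump spray bottle, 24 mm in diameter, body solid to 52 mm above its underside, dark pump cap up to 77 mm; 0.035 kg nominally. Origin: centre of its underside, z up. Starts standing. Grip the body above 26 mm to stay clear of the tray's rim.
- steel_tube: Loose pale plain tube 24 mm in diameter, 52 mm tall, standing on the desk; a bystander. Origin: centre of its underside.
- torch: Loose black torch, 28 mm thick and 124 mm long, lying on the desk to the left; a bystander. Origin: under its middle, its length along its y axis.
Not all that is in view belongs to the job. What is shaped like the middle_bottle but purple is not meant.

How it is judged:
At the end, for the whole second after the job is handed in: All three stand on the tray's inner floor (underside within 5 mm), upright within 7 degrees, released and at rest, in one row: tallest at the handle end, middle-sized next, pump spray at the far end (centres 30, -11 and -41 mm from the tray's middle towards the handle, each within 10 mm) (x of tall_bottle in the frame of tray_floor between -0.015 and 0.015 m and y of tall_bottle in the frame of tray_floor between -0.04 and -0.02 m and z of tall_bottle in the frame of tray_floor between -0.004 and 0.005 m and angle between each of tall_bottle, middle_bottle, pump_spray's own z axis and vertical below 0.12 rad and linear speed of each of tall_bottle, middle_bottle, pump_spray below 0.02 m/s and x of middle_bottle in the frame of tray_floor between -0.015 and 0.015 m and y of middle_bottle in the frame of tray_floor between 0.001 and 0.021 m and z of middle_bottle in the frame of tray_floor between -0.004 and 0.005 m and x of pump_spray in the frame of tray_floor between -0.015 and 0.015 m and y of pump_spray in the frame of tray_floor between 0.031 and 0.051 m and z of pump_spray in the frame of tray_floor between -0.004 and 0.005 m); the robot touches nothing.
It fails at once if the tall bottle is tipped more than 55 degrees from upright (angle between tall_bottle's own z axis and vertical above 0.96 rad).
It fails at once if the middle bottle is tipped more than 55 degrees from upright (angle between middle_bottle's own z axis and vertical above 0.96 rad).
It fails at once if the pump spray is tipped more than 55 degrees from upright (angle between pump_spray's own z axis and vertical above 0.96 rad).
It fails at once if the steel tube is moved more than 30 mm (distance of steel_tube from where it was at the start of the episode above 0.03 m).
It fails at once if the torch is moved more than 30 mm (distance of torch from where it was at the start of the episode above 0.03 m).
It also fails if it takes over 72 s, if anything falls off the work surface, if the arm or the gripper's body presses on something with over 40 N, if the wrist force passes 120 N, or if a joint passes its speed limit or range.

## Working session

There is one attempt and no reset: what is moved stays moved. The work goes in short steps, Python scripts to look and compute and a shell command to move; the robot and the scene stay as the last step left them, time stands still between calls to the robot, and variables do not carry over. Pictures are saved under pics/ and viewed, and the job is handed in when it is done.

```bash
ls; mkdir -p pics; cat > h.py <<'E'
import numpy as np, cv2
from scipy.spatial.transform import Rotation as R
from rig import manip, read_camera
def save(img,n): cv2.imwrite('pics/'+n+'.png', img[:,:,::-1])
def ray(c,px,T):
    k=c['mtx']; u=(px[0]-k[0,2])/k[0,0]; v=(px[1]-k[1,2])/k[1,1]
    d=np.array([u,v]); s=d.copy()
    for _ in range(20): s=d/(1+c['k1']*(s@s))
    return T[:3,3], T[:3,:3]@np.array([s[0],s[1],1])
def onplane(c,px,z,T=None):
    T=c['T'] if T is None else T
    o,d=ray(c,px,T); return o+d*(z-o[2])/d[2]
def proj(c,p,T=None):
    T=c['T'] if T is None else T
    q=T[:3,:3].T@(np.asarray(p)-T[:3,3]); s=q[:2]/q[2]; s=s*(1+c['k1']*(s@s))
    return c['mtx'][:2,:2]@s+c['mtx'][:2,2]
def toolT(s=None):
    s=s or manip.get_state(); T=np.eye(4); q=s['eef_rot']
    T[:3,:3]=R.from_quat([q[1],q[2],q[3],q[0]]).as_matrix(); T[:3,3]=s['tcp_pos']; return T
E
python3 - <<'E'
from h import *
s=manip.get_state(); print(s['time_s'],s['tcp_pos'],s['eef_rot'],s['finger_gap'])
for n in ['scene','top','wrist']:
    c=read_camera(n); save(c['img'],n+'0'); print(n,c['mtx'].tolist(),c['k1'],c.get('T',c.get('hand_eye')).round(3).tolist())
    import pickle; pickle.dump(c,open(n+'0.pkl','wb'))
print(toolT().round(3).tolist())
E
```

```text
pics
0.0 [ 0.14499015 -0.53025461  0.23815942] [-7.10258884e-04  9.91112021e-01  1.33028015e-01  6.32509974e-05] 0.08849504413972983
scene [[386.02881300762834, 0.0, 316.370929708474], [0.0, 386.02881300762834, 204.4959168939559], [0.0, 0.0, 1.0]] -0.038189172674804275 [[0.948, 0.215, -0.234, 0.772], [0.318, -0.649, 0.691, -0.63], [-0.004, -0.73, -0.684, 0.691], [0.0, 0.0, 0.0, 1.0]]
top [[428.95476506048493, 0.0, 322.4728057752542], [0.0, 428.95476506048493, 201.69569248672263], [0.0, 0.0, 1.0]] -0.006806860061617526 [[0.015, -0.984, 0.176, 0.318], [-1.0, -0.015, 0.003, 0.034], [-0.001, -0.176, -0.984, 1.263], [0.0, 0.0, 0.0, 1.0]]
wrist [[277.04097613724167, 0.0, 318.2891922840415], [0.0, 277.04097613724167, 199.543164977746], [0.0, 0.0, 1.0]] -0.0075440460212879866 [[-0.001, -0.963, -0.27, 0.069], [1.0, -0.0, -0.001, -0.0], [0.001, -0.27, 0.963, -0.145], [0.0, 0.0, 0.0, 1.0]]
[[0.965, 0.264, -0.0, 0.145], [0.264, -0.965, 0.001, -0.53], [0.0, -0.001, -1.0, 0.238], [0.0, 0.0, 0.0, 1.0]]
```

View pics/scene0.png

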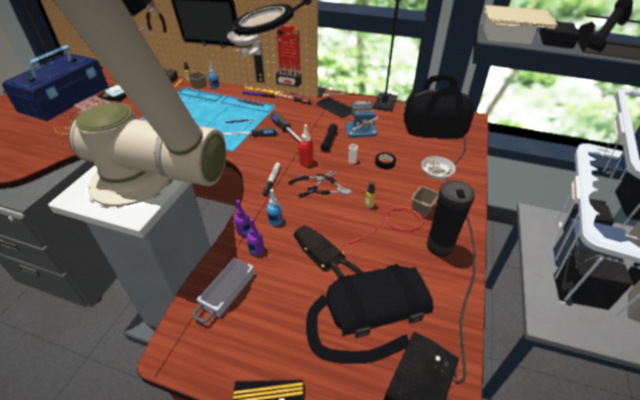

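View pics/top0.png

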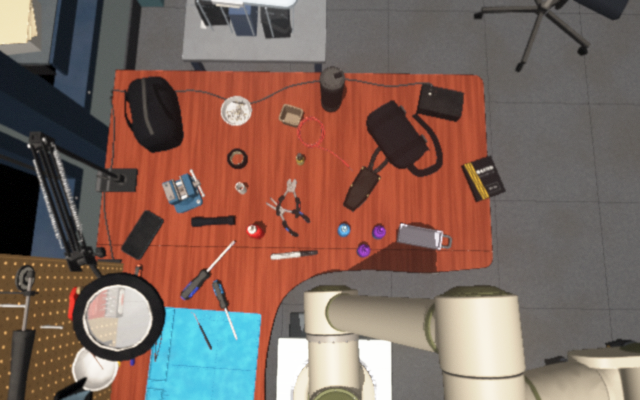

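View pics/wrist0.png

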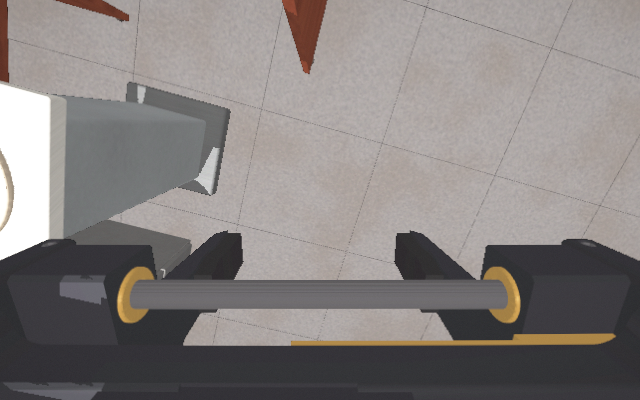

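The scene view shows a red spout bottle at (306,150), a blue one at (275,208), two purple ones at (244,217) and (255,241), and an amber pump spray at (371,195). The tray is at (228,285), with its handle at (205,312). More small bottles stand at the back, around (186,72) and (213,75). I'll enlarge both views to confirm which are which.

```bash
python3 - <<'E'
import pickle,cv2
from h import *
s=pickle.load(open('scene0.pkl','rb'))['img'];t=pickle.load(open('top0.pkl','rb'))['img']
a=cv2.resize(s[110:330,180:400],None,fx=2.6,fy=2.6,interpolation=cv2.INTER_CUBIC)
save(a,'scene_c')
b=cv2.resize(t[140:260,220:460],None,fx=3.3,fy=3.3,interpolation=cv2.INTER_CUBIC)
save(b,'top_c')
save(cv2.resize(s[50:110,60:320],None,fx=3,fy=3,interpolation=cv2.INTER_CUBIC),'back_c')
E
```

```text
(no output)
```

View pics/scene_c.png

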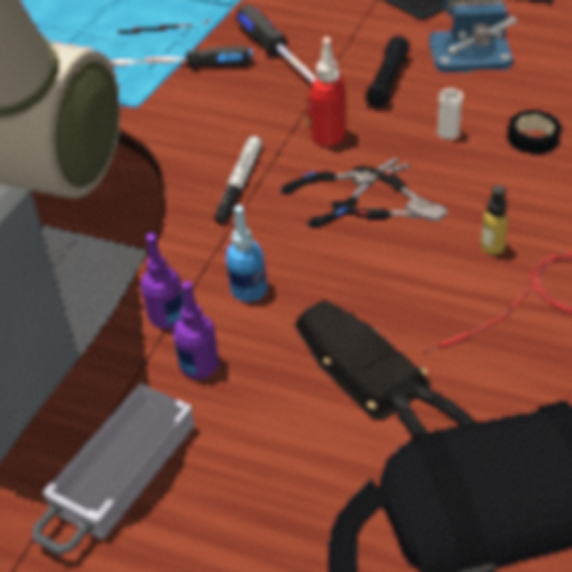

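View pics/top_c.png

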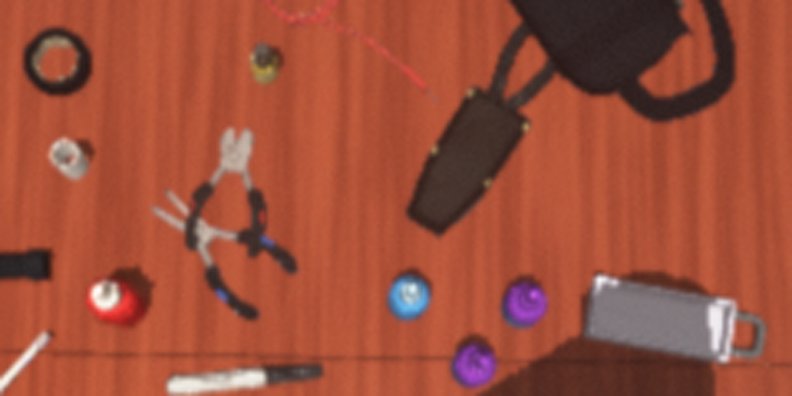

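View pics/back_c.png

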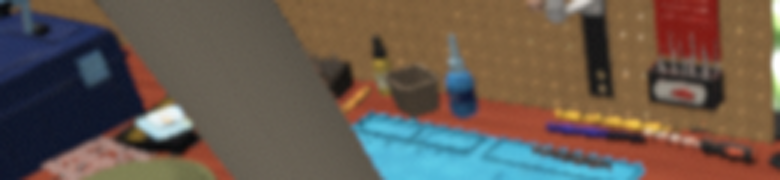

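The red bottle is the largest, with an oval body, so it is tall_bottle. The blue one in the open, at scene (275,208) and top (344,229), is middle_bottle; the purple pair is not meant and the second blue one is back by the pegboard. The amber pump spray at (371,195) is pump_spray. Next I'll measure them.

```bash
python3 - <<'E'
import pickle,cv2
from h import *
s=pickle.load(open('scene0.pkl','rb'));t=pickle.load(open('top0.pkl','rb'))
def blobs(c,lo,hi,box,nm):
    x0,y0,x1,y1=box
    hsv=cv2.cvtColor(c['img'],cv2.COLOR_RGB2HSV)[y0:y1,x0:x1]
    m=cv2.inRange(hsv,np.array(lo),np.array(hi))
    n,l,st,ce=cv2.connectedComponentsWithStats(m)
    for i in range(1,n):
        if st[i,4]>15: print(nm,st[i,:4]+[x0,y0,0,0],st[i,4],(ce[i]+[x0,y0]).round(1))
blobs(s,(95,120,60),(115,255,255),(255,180,300,240),'S blue')
blobs(t,(95,120,60),(115,255,255),(325,210,365,250),'T blue')
blobs(s,(0,200,120),(4,255,255),(290,120,330,175),'S red')
blobs(t,(0,210,120),(4,255,255),(240,215,275,245),'T red')
blobs(s,(20,100,80),(35,255,255),(355,170,385,220),'S yel')
blobs(t,(20,100,50),(35,255,255),(290,145,312,172),'T yel')
# tips: eyeballed from crops
f=2.6;g=3.3
S=lambda u,v:(180+u/f,110+v/f); T=lambda u,v:(220+u/g,140+v/g)
for nm,a,b,h in [('red tip',S(326,42),T(104,293),.126),('blue tip',S(239,208),T(410,297),.102),('pump top',S(498,190),T(263,49),.077),('tube top',S(451,93),T(64,150),.052)]:
    print(nm,onplane(s,a,h).round(4),onplane(t,b,h).round(4))
for nm,b in [('c1',T(594,277)),('c2',T(586,340)),('c3',T(736,300)),('c4',T(727,362)),('handle end',T(764,336))]: print(nm,onplane(t,b,.029 if nm[0]=='c' else .018).round(4))
for nm,b in [('s c',S(145,387)),('s',S(194,412)),('s',S(45,493)),('s',S(97,533)),]: print(nm,onplane(s,b,.029).round(4))
E
```

```text
S blue [268 205  13  13] 125 [273.6 210.6]
S blue [269 218  13   7] 64 [275.4 221.2]
T blue [339 225  10  11] 49 [342.9 231.4]
S red [300 144  12  21] 167 [305.4 153.1]
S yel [366 192   8  15] 79 [370.1 198.7]
T yel [298 160   5   4] 16 [300.1 161.5]
red tip [0.4503 0.2286 0.126 ] [0.4449 0.2254 0.126 ]
blue tip [ 0.4565 -0.0209  0.102 ] [ 0.4482 -0.0227  0.102 ]
pump top [0.6667 0.1064 0.077 ] [0.6652 0.1051 0.077 ]
tube top [0.5761 0.2846 0.052 ] [0.5783 0.2785 0.052 ]
c1 [ 0.4764 -0.1876  0.029 ]
c2 [ 0.4211 -0.1797  0.029 ]
c3 [ 0.4581 -0.3116  0.029 ]
c4 [ 0.4039 -0.3019  0.029 ]
handle end [ 0.4279 -0.3382  0.018 ]
s c [ 0.4333 -0.1816  0.029 ]
s [ 0.4837 -0.1923  0.029 ]
s [ 0.4079 -0.2996  0.029 ]
s [ 0.463  -0.3174  0.029 ]
```

```bash
python3 -m jog '[[0.05,-0.04,0,0,0,0],[0,0,0,0,0,-0.165],[0,0,0,0,0,-0.165],[0,0,0,0,0,-0.165],[0,0,0,0,0,-0.165],[0,0,0,0,0,-0.165],[0,0,0,0,0,-0.165],[0,0,0,0,0,-0.165]]'
cat >> h.py <<'E'
def go(x,y,z,ang=None):
    """print shift in current tool axes to world point, and tool z turn to bring tool-x heading to ang(deg)"""
    T=toolT(); d=T[:3,:3].T@(np.array([x,y,z])-T[:3,3])
    h=np.degrees(np.arctan2(T[1,0],T[0,0])); print('t',manip.get_state()['time_s'],'tcp',T[:3,3].round(4),'head',h.round(2),'tilt',T[:3,2].round(4))
    print('shift',d.round(4),'rows>=',np.abs(d).max()/0.06)
    if ang is not None:
        w=R.from_euler('z',ang-h,degrees=True); print('turn z',-np.radians((ang-h+180)%360-180).round(4),' shift after turn',((w.as_matrix()@T[:3,:3]).T@(np.array([x,y,z])-T[:3,3])).round(4))
def wrist(n):
    T=toolT(); c=read_camera('wrist'); c['T']=T@c['hand_eye']; save(c['img'],n)
    import pickle; pickle.dump(c,open(n+'.pkl','wb')); return c
E
python3 -c "
from h import *
go(.44,-.2,.3,81.8)"
```

```text
time_s: 1.15
tcp_pos: [0.1828, -0.4772, 0.2364]
eef_rot: [-0.002, 0.746, 0.666, 0.002]
wrist_force: [0.4, -0.4, -0.3]
finger_gap: 0.0881
t 1.15 tcp [ 0.1828 -0.4772  0.2364] head 83.58 tilt [-5.0e-04  5.7e-03 -1.0e+00]
shift [ 0.3046  0.2245 -0.0621] rows>= 5.076184302632589
turn z 0.031  shift after turn [ 0.3114  0.2149 -0.0621]
```

```bash
python3 -m jog '[[0.055,0.041,-0.012,0,0,0.03],[0.057,0.04,-0.012,0,0,0],[0.057,0.04,-0.012,0,0,0],[0.057,0.04,-0.012,0,0,0],[0.057,0.04,-0.012,0,0,0],[0.03,0.015,0,0,0,0],[0,0,0,0,0,0]]'
python3 -c "
from h import *
go(.44,-.2,.3,81.8)
c=wrist('w1'); go(.44,-.2,.3,81.8)"
```

```text
time_s: 2.02
tcp_pos: [0.4162, -0.2201, 0.291]
eef_rot: [-0.003, 0.755, 0.655, 0.003]
wrist_force: [-0.5, 0.5, 0.2]
finger_gap: 0.088
t 2.025 tcp [ 0.4162 -0.2201  0.291 ] head 81.87 tilt [-6.0e-04  8.6e-03 -1.0e+00]
shift [ 0.0234  0.0207 -0.0088] rows>= 0.3897453352703208
turn z 0.0013  shift after turn [ 0.0234  0.0207 -0.0088]
t 2.075 tcp [ 0.4157 -0.2211  0.291 ] head 81.79 tilt [-7.0e-04  8.4e-03 -1.0e+00]
shift [ 0.0244  0.021  -0.0088] rows>= 0.4070449149432948
turn z -0.0001  shift after turn [ 0.0244  0.021  -0.0088]
```

View pics/w1.png

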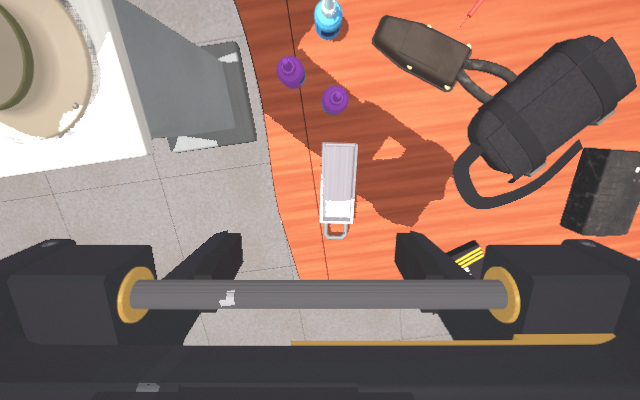

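```bash
python3 - <<'E'
from h import *
import pickle
c=pickle.load(open('w1.pkl','rb'))
save(cv2.resize(c['img'][130:250,300:380],None,fx=5,fy=5,interpolation=cv2.INTER_CUBIC),'w1t')
save(cv2.resize(c['img'][0:120,260:380],None,fx=5,fy=5,interpolation=cv2.INTER_CUBIC),'w1b')
E
```

```text
(no output)
```

View pics/w1t.png

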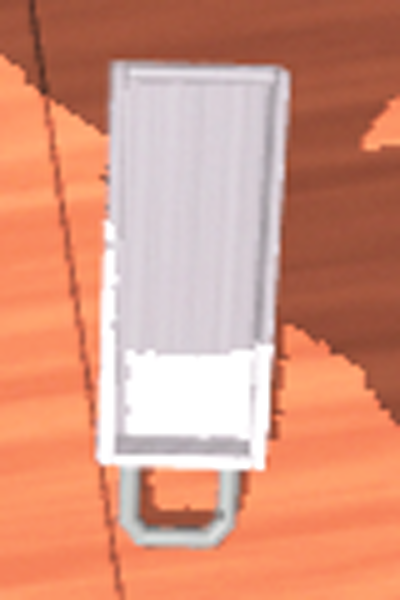

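View pics/w1b.png

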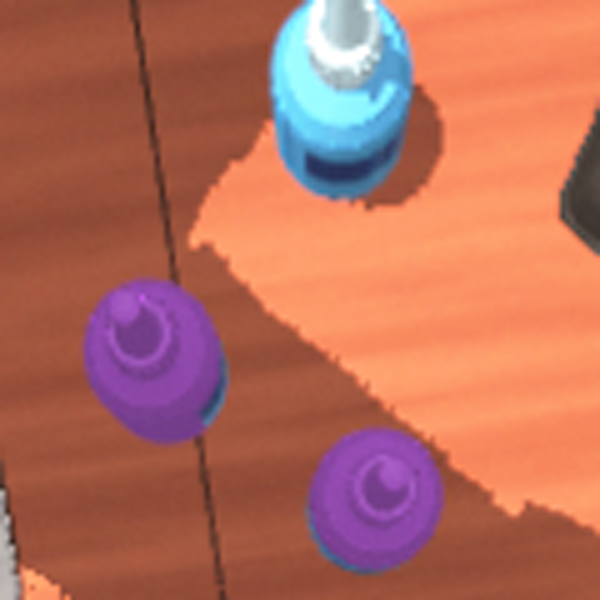

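```bash
python3 - <<'E'
from h import *
import pickle
c=pickle.load(open('w1.pkl','rb'))
P=[]
for x,y in [(110,62),(290,68),(98,466),(265,468)]:
    p=onplane(c,(300+(x+.5)/5-.5,130+(y+.5)/5-.5),.029); P.append(p[:2]); print(p.round(4))
P=np.array(P); ctr=P.mean(0); ax=P[:2].mean(0)-P[2:].mean(0); xx=P[[1,3]].mean(0)-P[[0,2]].mean(0)
print('wrist',ctr,np.degrees(np.arctan2(ax[1],ax[0]))-90,np.degrees(np.arctan2(xx[1],xx[0])),np.linalg.norm(ax),np.linalg.norm(xx))
f=lambda x,y:(260+(x+.5)/5-.5,(y+.5)/5-.5)
print('blue neck base/bottom front',onplane(c,f(345,200),.0),'tip cut; purple tips',onplane(c,f(125,303),.102),onplane(c,f(392,470),.102))
for nm,l,r in [('blue',(272,85),(413,85))]:
    a=onplane(c,f(*l),.05);b=onplane(c,f(*r),.05);print(nm,a,b,np.linalg.norm(a-b))
E
```

```text
[ 0.4258 -0.177   0.029 ]
[ 0.4771 -0.186   0.029 ]
[ 0.405  -0.2989  0.029 ]
[ 0.4565 -0.3069  0.029 ]
wrist [ 0.4410884  -0.24218115] -9.706515955409586 -9.436003813252885 0.12316420469719064 0.05208508898767686
blue neck base/bottom front [ 0.45546149 -0.03916979  0.        ] tip cut; purple tips [ 0.39764793 -0.07896239  0.102     ] [ 0.45167195 -0.12178163  0.102     ]
blue [ 0.43761803 -0.02431946  0.05      ] [ 0.47195199 -0.02925648  0.05      ] 0.03468709621646165
```

```bash
python3 -c "
from h import *
go(.666,.1,.22,80.4)"
```

```text
t 2.075 tcp [ 0.4157 -0.2211  0.291 ] head 81.79 tilt [-7.0e-04  8.4e-03 -1.0e+00]
shift [0.3529 0.202  0.0736] rows>= 5.882327876763247
turn z 0.0243  shift after turn [0.3577 0.1933 0.0736]
```

```bash
python3 -m jog '[[0.06,0.033,0,0,0,0.024],[0.061,0.034,0,0,-0.008,0],[0.061,0.034,0.02,0,0,0],[0.061,0.034,0.02,0,0,0],[0.061,0.034,0.02,0,0,0],[0.061,0.034,0.02,0,0,0],[0.01,0,0,0,0,0],[0,0,0,0,0,0]]'
python3 -c "
from h import *
c=wrist('w2'); go(.666,.106,.2,80.4)"
```

```text
time_s: 3.08
tcp_pos: [0.6525, 0.0681, 0.2176]
eef_rot: [-0.0, 0.77, 0.638, -0.003]
wrist_force: [-1.0, -0.5, -0.5]
finger_gap: 0.088
t 3.125 tcp [0.6523 0.0676 0.2175] head 79.26 tilt [-0.0059 -0.0035 -1.    ]
shift [0.0403 0.0064 0.0173] rows>= 0.6723544258268006
turn z -0.0199  shift after turn [0.0402 0.0072 0.0173]
```

View pics/w2.png

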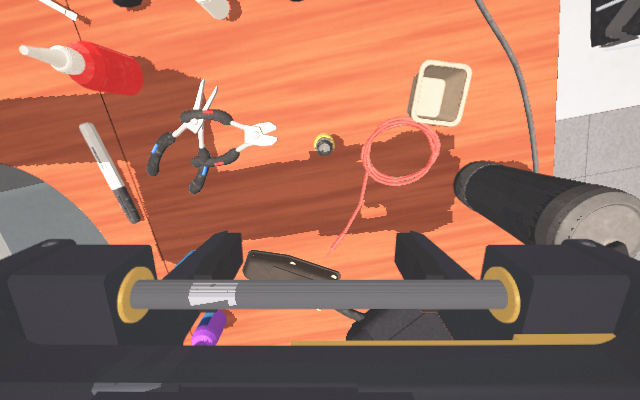

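The wrist view shows the pump spray almost end-on at about (323,145), the tube at (215,5) and the red bottle at (100,68).

```bash
python3 - <<'E'
from h import *
import pickle
c=pickle.load(open('w2.pkl','rb'))
save(cv2.resize(c['img'][125:165,300:350],None,fx=12,fy=12,interpolation=cv2.INTER_NEAREST),'w2p')
save(cv2.resize(c['img'][20:110,0:160],None,fx=5,fy=5,interpolation=cv2.INTER_CUBIC),'w2r')
E
```

```text
(no output)
```

View pics/w2p.png

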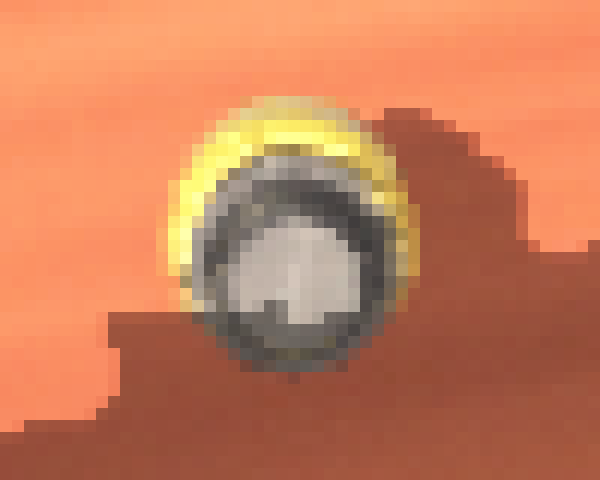

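View pics/w2r.png

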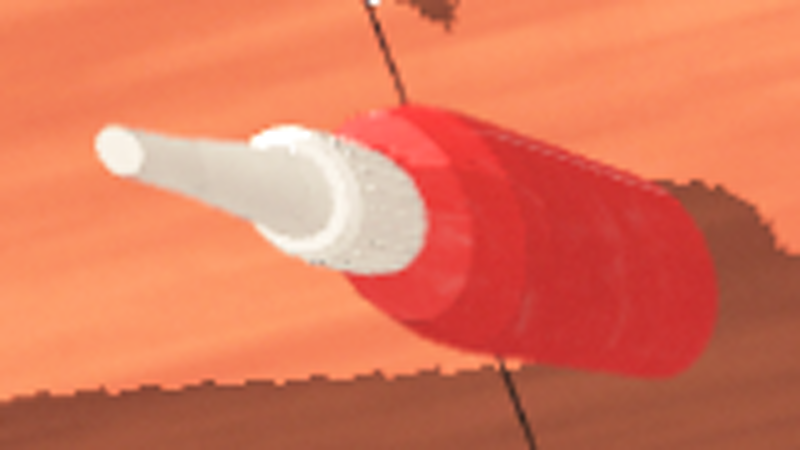

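```bash
python3 - <<'E'
from h import *
import pickle
c=pickle.load(open('w2.pkl','rb'))
f=lambda x,y:(300+x/12-.5,125+y/12-.5)
p=onplane(c,f(294,221),.045);q=onplane(c,f(294,262),.065);q2=onplane(c,f(294,272),.077);print(p,q,q2)
a=onplane(c,f(168,225),.045);b=onplane(c,f(420,225),.045);print(np.linalg.norm(a-b))
g=lambda x,y:(x/5-.5,20+y/5-.5)
print('red tip',onplane(c,g(120,152),.126))
go(p[0],p[1],.14,80.4)
E
```

```text
[0.66569378 0.11257966 0.045     ] [0.66503316 0.11062792 0.065     ] [0.66489731 0.11087399 0.077     ]
0.0236453807694951
red tip [0.44837248 0.23295847 0.126     ]
t 3.125 tcp [0.6523 0.0676 0.2175] head 79.26 tilt [-0.0059 -0.0035 -1.    ]
shift [0.047  0.0052 0.0773] rows>= 1.2878904598439544
turn z -0.0199  shift after turn [0.0469 0.0061 0.0773]
```

```bash
python3 -m jog '[[0.03,0.005,0.02,-0.005,0.005,-0.02],[0.014,0,0.055,0,0,0],[0,0,0.03,0,0,0],[0,0,0,0,0,0]]'
python3 -c "
from h import *
go(.6653,.1115,.11,80.4)
c=wrist('w3'); print(proj(c,(.6653,.1115,.077)))"
```

```text
time_s: 3.62
tcp_pos: [0.6656, 0.1023, 0.1147]
eef_rot: [0.002, 0.767, 0.642, 0.002]
wrist_force: [-0.3, 0.4, 0.2]
finger_gap: 0.088
t 3.625 tcp [0.6656 0.1023 0.1147] head 79.92 tilt [ 6.7e-03 -8.0e-04 -1.0e+00]
shift [ 0.009  -0.0019  0.0047] rows>= 0.150475301008697
turn z -0.0084  shift after turn [ 0.009  -0.0018  0.0047]
[316.53040697 212.68141606]
```

View pics/w3.png

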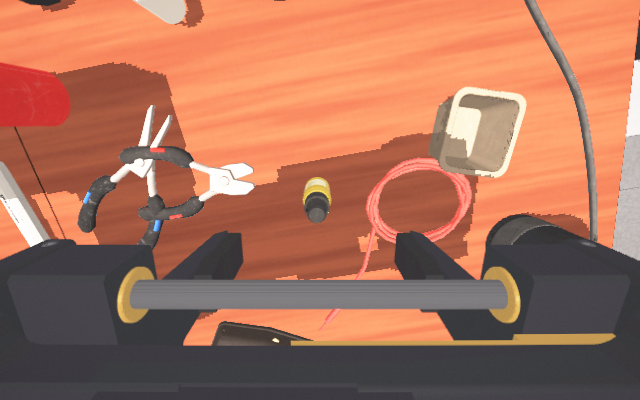

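The cap top sits at (316,213) where (316.5,212.7) was predicted, so I'll descend.

```bash
python3 -m jog '[[0.009,-0.002,0.02,0.006,0,-0.008],[0,0,0.035,0,0,0],[0,0,0.025,0,0,0],[0,0,0.006,0,0,0],[0,0,0,0,0,0]]'
python3 -c "
from h import *
go(.6653,.1115,.028,80.4)
c=wrist('w4')"
```

```text
time_s: 4.3
tcp_pos: [0.6689, 0.111, 0.0327]
eef_rot: [0.004, 0.764, 0.645, 0.005]
wrist_force: [0.3, -0.8, -0.4]
finger_gap: 0.088
t 4.3 tcp [0.6689 0.111  0.0327] head 80.32 tilt [ 1.300e-02  4.000e-04 -9.999e-01]
shift [-0.0001 -0.0037  0.0046] rows>= 0.07674018271586676
turn z -0.0014  shift after turn [-0.0001 -0.0037  0.0046]
```

View pics/w4.png

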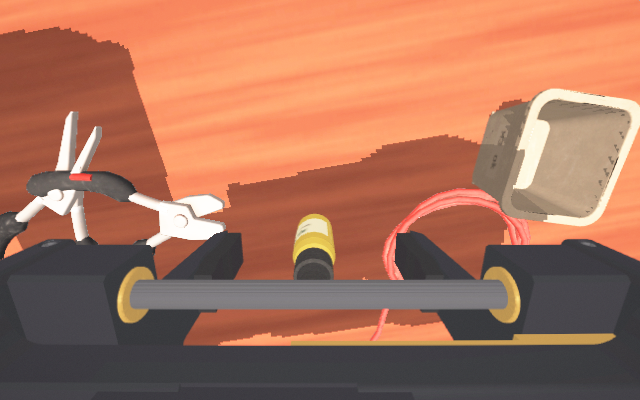

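```bash
python3 -m jog '[[0,-0.004,0.004,0.013,0,0],[0,0,0.002,0,0,0]]'
python3 -c "
from h import *
go(.6653,.1115,.028,80.4)"
```

```text
time_s: 4.6
tcp_pos: [0.6656, 0.1118, 0.0285]
eef_rot: [-0.0, 0.764, 0.645, 0.002]
wrist_force: [0.3, -0.1, -0.2]
finger_gap: 0.088
t 4.6 tcp [0.6656 0.1118 0.0285] head 80.33 tilt [ 0.0029  0.0027 -1.    ]
shift [-0.0003 -0.0003  0.0005] rows>= 0.00828181473819005
turn z -0.0013  shift after turn [-0.0003 -0.0003  0.0005]
```

Aligned, so I'll grip.

```bash
python3 -m jog '[[0,0,0,0,0,0],[0,0,0,0,0,0],[0,0,0,0,0,0],[0,0,0,0,0,0],[0,0,0,0,0,0],[0,0,0,0,0,0],[0,0,0,0,0,0],[0,0,0,0,0,0]]' 0.15 15
python3 -m jog '[[0,0,-0.005,0,0,0],[0,0,-0.015,0,0,0],[0,0,0,0,0,0]]'
python3 -c "
from h import *
c=wrist('w5');go(.4483,-.1998,.17,80.4)"
```

```text
time_s: 5.6
tcp_pos: [0.666, 0.1118, 0.0291]
eef_rot: [0.0, 0.764, 0.645, 0.002]
wrist_force: [0.4, 0.6, -0.3]
finger_gap: 0.0225
time_s: 5.98
tcp_pos: [0.6661, 0.1117, 0.051]
eef_rot: [0.001, 0.764, 0.645, 0.003]
wrist_force: [0.5, 0.8, -0.2]
finger_gap: 0.023
t 6.025 tcp [0.6657 0.1117 0.0501] head 80.33 tilt [ 0.0033  0.0027 -1.    ]
shift [-0.3432 -0.1616 -0.1215] rows>= 5.7202591773633955
turn z -0.0013  shift after turn [-0.343  -0.162  -0.1215]
```

View pics/w5.png

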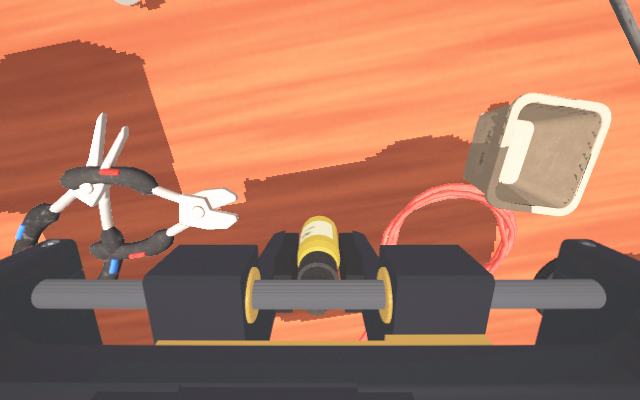

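```bash
python3 -m jog '[[0,0,-0.06,0,0,0],[-0.03,-0.014,-0.06,0,0,0],[-0.057,-0.027,0,0,0,0],[-0.057,-0.027,0,0,0,0],[-0.057,-0.027,0,0,0,0],[-0.057,-0.027,0,0,0,0],[-0.057,-0.027,0,0,0,0],[-0.02,-0.01,0,0,0,0],[0,0,0,0,0,0]]'
python3 -c "
from h import *
c=wrist('w6');go(.4483,-.1998,.13,80.4)"
```

```text
time_s: 7.15
tcp_pos: [0.4507, -0.1933, 0.1688]
eef_rot: [0.001, 0.764, 0.645, 0.001]
wrist_force: [0.7, -0.6, 0.8]
finger_gap: 0.0225
t 7.2 tcp [ 0.4511 -0.1927  0.1687] head 80.43 tilt [ 3.5e-03  5.0e-04 -1.0e+00]
shift [-0.0075 -0.0017  0.0387] rows>= 0.6448944839798475
turn z 0.0005  shift after turn [-0.0075 -0.0017  0.0387]
```

View pics/w6.png

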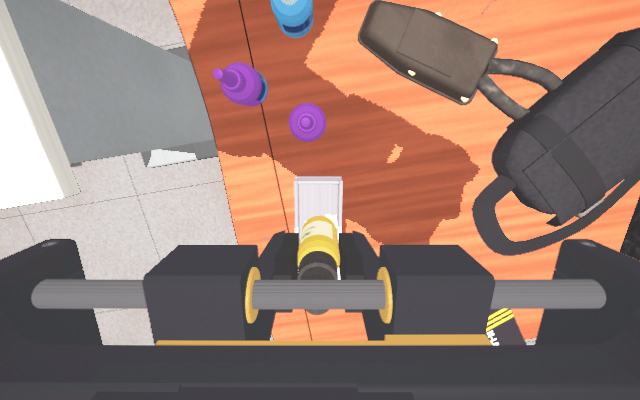

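```bash
python3 - <<'E'
from h import *
import pickle
c=pickle.load(open('w6.pkl','rb'))
th=np.radians(-9.6); Rm=np.array([[np.cos(th),-np.sin(th)],[np.sin(th),np.cos(th)]])
for x in (-.026,.026):
    p=np.r_[np.array([.4411,-.2422])+Rm@[x,.0615],.029]; print(proj(c,p))
print(onplane(c,(307,122),.102))
I=c['img'][160:330,260:380]; save(cv2.resize(I,None,fx=5,fy=3.5,interpolation=cv2.INTER_CUBIC),'w6c')
E
```

```text
[292.62344382 179.690642  ]
[342.31341582 179.59706496]
[ 0.4535185  -0.12306938  0.102     ]
```

View pics/w6c.png

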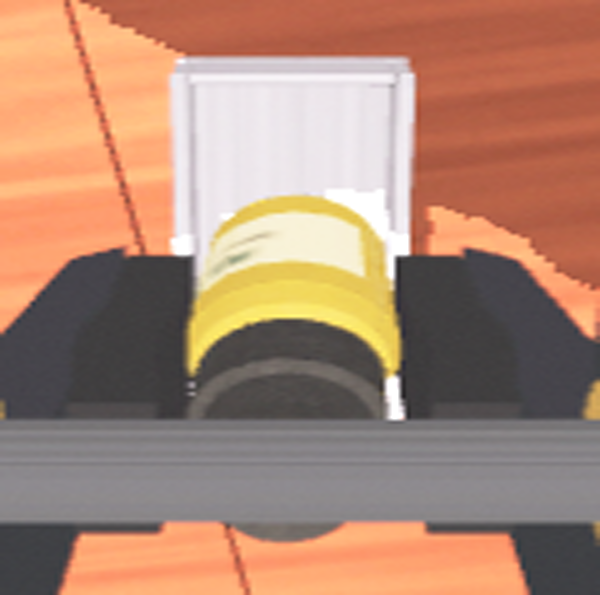

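```bash
python3 -m jog '[[-0.0065,-0.002,0.035,0.003,0,0],[0,0,0.045,0,0,0],[0,0,0.012,0,0,0],[0,0,0,0,0,0]]'
python3 -c "
from h import *
go(.4487,-.1986,.036,80.4)
c=wrist('w7')
th=np.radians(-9.6); Rm=np.array([[np.cos(th),-np.sin(th)],[np.sin(th),np.cos(th)]])
for x in (-.026,.026):
    p=np.r_[np.array([.4411,-.2422])+Rm@[x,.0615],.029]; print(proj(c,p))
I=c['img'][160:330,260:380]; save(cv2.resize(I,None,fx=5,fy=3.5,interpolation=cv2.INTER_CUBIC),'w7c')
"
```

```text
time_s: 7.7
tcp_pos: [0.4516, -0.196, 0.0759]
eef_rot: [0.001, 0.762, 0.648, 0.001]
wrist_force: [-0.1, 0.1, -0.3]
finger_gap: 0.0229
t 7.7 tcp [ 0.4516 -0.196   0.0759] head 80.71 tilt [ 3.9e-03 -6.0e-04 -1.0e+00]
shift [-0.003  -0.0026  0.0398] rows>= 0.6640292788119285
turn z 0.0055  shift after turn [-0.003  -0.0026  0.0398]
[279.58679211 201.64922961]
[351.72322242 201.90786207]
```

View pics/w7c.png

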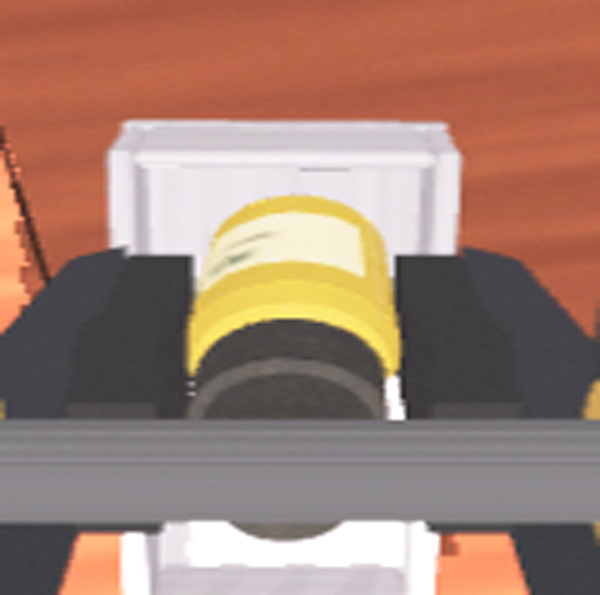

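```bash
python3 -m jog '[[-0.0045,-0.002,0.006,0.003,0,0.005],[0,0,0.015,0,0,0],[0,0,0.012,0,0,0],[0,0,0,0,0,0]]'
python3 -c "
from h import *
go(.449,-.2001,.0365,80.4)"
```

```text
time_s: 8.25
tcp_pos: [0.4508, -0.2019, 0.0454]
eef_rot: [0.004, 0.764, 0.646, 0.001]
wrist_force: [-0.3, -0.1, -0.4]
finger_gap: 0.0228
t 8.25 tcp [ 0.4508 -0.2019  0.0454] head 80.42 tilt [ 0.007  -0.0051 -1.    ]
shift [ 0.0015 -0.0021  0.0088] rows>= 0.1472099661178439
turn z 0.0003  shift after turn [ 0.0015 -0.0021  0.0088]
```

```bash
python3 -m jog '[[0.0015,-0.0022,0.004,0.007,0.004,0],[0,0,0.003,0,0,0],[0,0,0,0,0,0]]'
python3 -c "
from h import *
go(.449,-.2001,.0355,80.4);print(manip.get_state()['wrist_force'])"
```

```text
time_s: 8.62
tcp_pos: [0.4491, -0.2003, 0.0388]
eef_rot: [0.001, 0.764, 0.646, 0.0]
wrist_force: [0.0, 0.6, 0.2]
finger_gap: 0.0228
t 8.625 tcp [ 0.4491 -0.2003  0.0388] head 80.42 tilt [ 1.6e-03 -6.0e-04 -1.0e+00]
shift [ 0.0002 -0.0001  0.0033] rows>= 0.054476167195077266
turn z 0.0003  shift after turn [ 0.0002 -0.0001  0.0033]
[0.04529342 0.64082022 0.23907116]
```

```bash
python3 -m jog '[[0,0,0.0022,0,0,0],[0,0,0.0012,0,0,0],[0,0,0,0,0,0]]'
python3 -c "
from h import *
go(.449,-.2001,.0355,80.4);print(manip.get_state()['wrist_force'])"
```

```text
time_s: 9.0
tcp_pos: [0.4494, -0.2006, 0.036]
eef_rot: [0.001, 0.764, 0.646, 0.0]
wrist_force: [-1.2, -0.3, -0.2]
finger_gap: 0.0223
t 9.0 tcp [ 0.4494 -0.2006  0.036 ] head 80.42 tilt [ 0.0026 -0.0017 -1.    ]
shift [ 0.0004 -0.0005  0.0005] rows>= 0.008111465931997354
turn z 0.0004  shift after turn [ 0.0004 -0.0005  0.0005]
[-1.20634724 -0.26058542 -0.17772386]
```

```bash
python3 -m jog '[[0,-0.0004,0.001,0,0,0],[0,0,0.0005,0,0,0]]'
python3 -c "
from h import *
print(manip.get_state()['wrist_force'])"
python3 -m jog '[[0,0,0,0,0,0],[0,0,0,0,0,0],[0,0,0,0,0,0],[0,0,0,0,0,0]]' 0.45
python3 -c "
from h import *
c=wrist('w8'); go(.449,-.2,.2,80.4)"
```

```text
time_s: 9.25
tcp_pos: [0.4496, -0.2009, 0.0358]
eef_rot: [0.003, 0.764, 0.646, 0.001]
wrist_force: [-2.5, 1.2, 7.1]
finger_gap: 0.0225
[-2.47848544  1.23571485  7.12179325]
time_s: 9.75
tcp_pos: [0.4496, -0.2009, 0.0355]
eef_rot: [0.003, 0.764, 0.646, 0.001]
wrist_force: [1.0, -0.1, -0.4]
finger_gap: 0.0397
t 9.8 tcp [ 0.4496 -0.2009  0.0356] head 80.42 tilt [ 0.0048 -0.0031 -1.    ]
shift [ 4.000e-04  1.000e-04 -1.644e-01] rows>= 2.7406821188943415
turn z 0.0004  shift after turn [ 4.000e-04  1.000e-04 -1.644e-01]
```

View pics/w8.png

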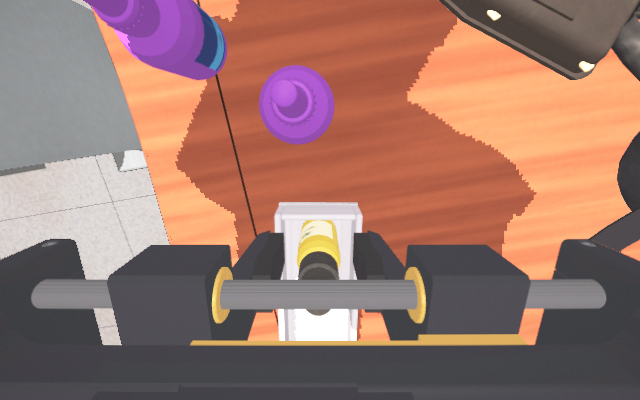

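It touched the floor at 7 N, was released, and stands between the far wall and the fingers. I'll lift and check.

```bash
python3 -m jog '[[0,0,-0.03,0,0,0],[0,0,-0.06,0,0,0],[0,0,-0.06,0,0,0],[0.04,0,-0.03,0,0,0],[0.02,0,0,0,0,0],[0,0,0,0,0,0]]' 1
python3 -c "
from h import *
c=wrist('w9'); go(.455,-.025,.2,45)
save(cv2.resize(c['img'][100:260,240:400],None,fx=3.7,fy=3.7,interpolation=cv2.INTER_CUBIC),'w9c')"
```

```text
time_s: 10.55
tcp_pos: [0.4589, -0.14, 0.2214]
eef_rot: [0.002, 0.764, 0.645, 0.001]
wrist_force: [0.3, -0.9, -0.4]
finger_gap: 0.0879
t 10.6 tcp [ 0.4589 -0.1407  0.2213] head 80.32 tilt [ 0.0047 -0.0021 -1.    ]
shift [ 0.1134 -0.0234  0.021 ] rows>= 1.8896555931493182
turn z 0.6165  shift after turn [ 0.079  -0.0847  0.0208]
```

View pics/w9.png

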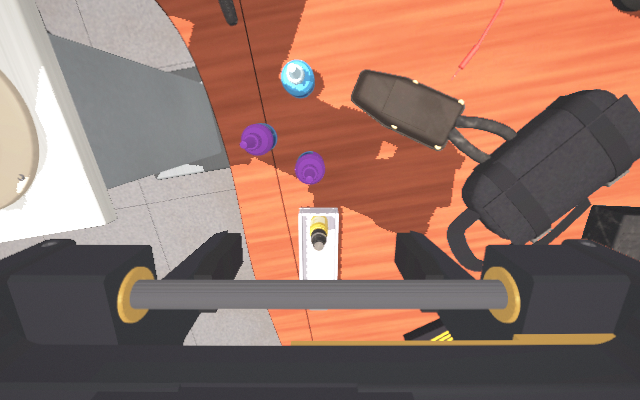

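View pics/w9c.png

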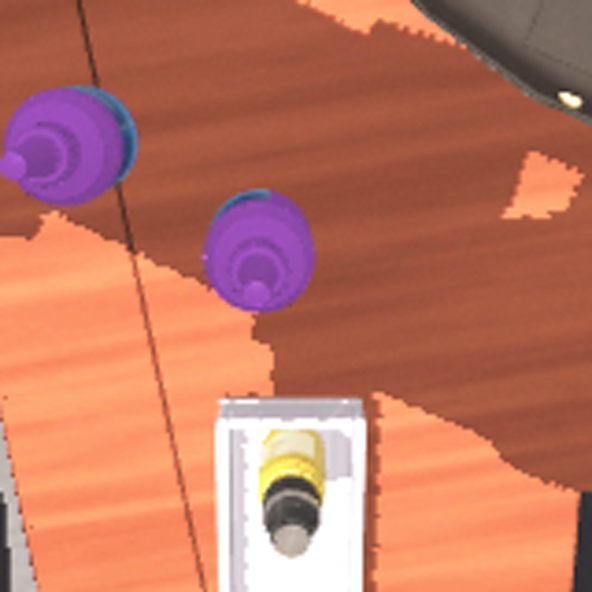

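```bash
python3 - <<'E'
from h import *
import pickle
c=pickle.load(open('w9.pkl','rb'))
ctr=np.array([.4416,-.2425]);th=np.radians(-9.6); Rm=np.array([[np.cos(th),-np.sin(th)],[np.sin(th),np.cos(th)]])
p=onplane(c,(318.3,245.5),.084); print('pump in tray', Rm.T@(p[:2]-ctr))
for x in(-.026,.026): print(proj(c,np.r_[ctr+Rm@[x,.0615],.029]))
save(cv2.resize(c['img'][50:105,270:330],None,fx=9,fy=9,interpolation=cv2.INTER_CUBIC),'w9b')
E
```

```text
pump in tray [-0.00033492  0.0413493 ]
[298.03860084 212.67247673]
[338.60835251 212.55920421]
```

View pics/w9b.png

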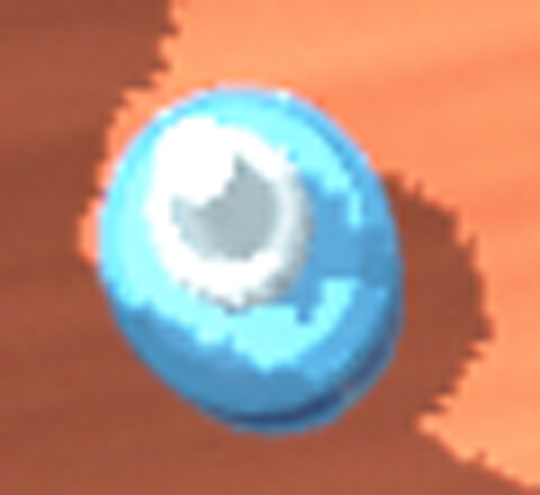

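```bash
python3 - <<'E'
from h import *
import pickle
c=pickle.load(open('w9.pkl','rb'))
p=onplane(c,(296.8,75.6),.05);print(p, onplane(c,(270+230/9,50+210/9),.08))
go(.4545,-.0235,.2,42)
E
```

```text
[ 0.45610409 -0.02118304  0.05      ] [ 0.45653824 -0.02374649  0.08      ]
t 10.6 tcp [ 0.4589 -0.1407  0.2213] head 80.32 tilt [ 0.0047 -0.0021 -1.    ]
shift [ 0.1148 -0.0241  0.021 ] rows>= 1.91289909645806
turn z 0.6689  shift after turn [ 0.0751 -0.0901  0.0207]
```

```bash
python3 -m jog '[[0.057,-0.012,0,0,0,0],[0.057,-0.012,0,0,0,0],[0,0,0,0,0,0.167],[0,0,0,0,0,0.167],[0,0,0,0,0,0.167],[0,0,0,0,0,0.167],[0,0,0,0,0,0]]'
python3 -c "
from h import *
c=wrist('w10'); go(.456,-.0225,.12,42)
print(proj(c,(.456,-.0225,.102)))
save(cv2.resize(c['img'][100:250,220:420],None,fx=4,fy=4,interpolation=cv2.INTER_CUBIC),'w10c')"
```

```text
time_s: 11.48
tcp_pos: [0.4543, -0.0267, 0.2168]
eef_rot: [-0.0, 0.938, 0.347, -0.002]
wrist_force: [-0.3, -0.1, -0.0]
finger_gap: 0.0878
t 11.525 tcp [ 0.4542 -0.0267  0.2168] head 40.7 tilt [-3.2e-03 -8.0e-04 -1.0e+00]
shift [ 0.0043 -0.0019  0.0968] rows>= 1.6126841307382775
turn z -0.0227  shift after turn [ 0.0044 -0.0018  0.0968]
[317.31154284 191.45127256]
```

View pics/w10c.png

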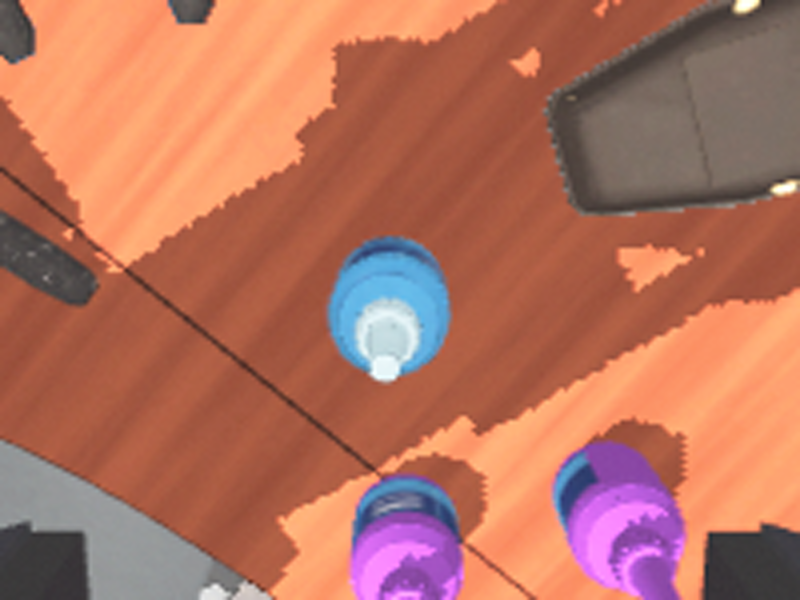

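```bash
python3 -c "
from h import *
import pickle
c=pickle.load(open('w10.pkl','rb'));print(onplane(c,(315.9,192.1),.102))"
python3 -m jog '[[0.004,-0.002,0.03,0,0.002,0],[0,0,0.06,0,0,0],[0,0,0.06,0,0,0],[0,0,0.008,0,0,0],[0,0,0,0,0,0]]'
python3 -c "
from h import *
c=wrist('w11'); go(.4555,-.0228,.045,42); print(proj(c,(.4555,-.0228,.102)))"
```

```text
[ 0.4546205 -0.0218839  0.102    ]
time_s: 12.15
tcp_pos: [0.4581, -0.025, 0.0566]
eef_rot: [0.001, 0.935, 0.354, 0.001]
wrist_force: [-0.5, 0.9, 0.2]
finger_gap: 0.0882
t 12.2 tcp [ 0.4582 -0.025   0.057 ] head 41.47 tilt [ 0.0038 -0.0014 -1.    ]
shift [-0.0006 -0.0035  0.012 ] rows>= 0.19946342585063373
turn z -0.0093  shift after turn [-0.0006 -0.0035  0.012 ]
[312.52876667 296.12509162]
```

View pics/w11.png

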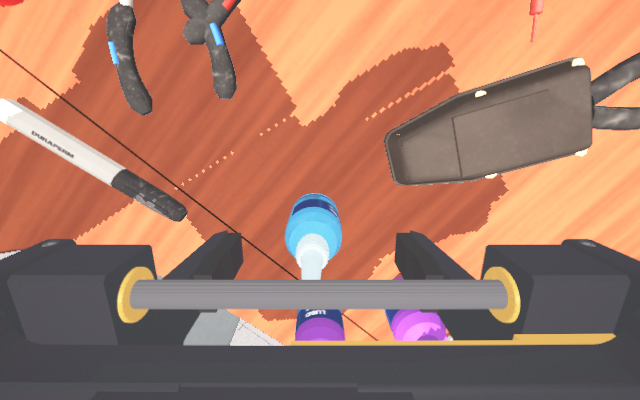

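```bash
python3 -m jog '[[-0.001,-0.003,0.006,0.003,0,-0.009],[0,0,0.004,0,0,0],[0,0,0,0,0,0]]'
python3 -m jog '[[0,0,0.003,0,0,0],[0,0,0.002,0,0,0],[0,0,0,0,0,0]]'
python3 -c "
from h import *
go(.4555,-.0225,.035,42)"
```

```text
time_s: 12.58
tcp_pos: [0.4571, -0.0239, 0.0497]
eef_rot: [0.002, 0.933, 0.359, 0.004]
wrist_force: [1.0, -0.7, 0.4]
finger_gap: 0.0879
time_s: 12.95
tcp_pos: [0.4573, -0.0239, 0.0447]
eef_rot: [0.002, 0.933, 0.359, 0.004]
wrist_force: [-1.1, -0.3, 0.1]
finger_gap: 0.0884
t 12.95 tcp [ 0.4573 -0.0239  0.0447] head 42.1 tilt [ 0.009  -0.0014 -1.    ]
shift [-0.0005 -0.0023  0.0097] rows>= 0.16205497904329882
turn z 0.0017  shift after turn [-0.0005 -0.0023  0.0097]
```

```bash
python3 -m jog '[[-0.0005,-0.0023,0.002,0.007,-0.006,0],[0,0,0.002,0,0,0],[0,0,0.002,0,0,0],[0,0,0,0,0,0]]'
python3 -m jog '[[0,0,0.002,0,0,0],[0,0,0.002,0,0,0],[0,0,0,0,0,0]]'
python3 -c "
from h import *
go(.4553,-.0225,.035,42)"
```

```text
time_s: 13.45
tcp_pos: [0.4553, -0.0224, 0.0382]
eef_rot: [-0.0, 0.933, 0.359, -0.001]
wrist_force: [0.0, 1.0, -0.9]
finger_gap: 0.0881
time_s: 13.82
tcp_pos: [0.4553, -0.0224, 0.0339]
eef_rot: [-0.0, 0.933, 0.359, -0.0]
wrist_force: [-0.3, -0.2, -0.1]
finger_gap: 0.088
t 13.825 tcp [ 0.4553 -0.0224  0.0339] head 42.1 tilt [-1.e-03 -1.e-04 -1.e+00]
shift [-0.      0.     -0.0011] rows>= 0.017821153093127776
turn z 0.0017  shift after turn [-0.      0.     -0.0011]
```

```bash
python3 -m jog '[[0,0,0.002,0,0,0],[0,0,0.0015,0,0,0],[0,0,0,0,0,0]]'
python3 -m jog '[[0,0,0,0,0,0],[0,0,0,0,0,0],[0,0,0,0,0,0],[0,0,0,0,0,0],[0,0,0,0,0,0],[0,0,0,0,0,0],[0,0,0,0,0,0]]' 0.25 18
python3 -m jog '[[0,0,-0.005,0,0,0],[0,0,-0.015,0,0,0],[0,0,0,0,0,0]]'
python3 -c "
from h import *
c=wrist('w12'); go(.4435,-.2325,.17,80.4)"
```

```text
time_s: 14.2
tcp_pos: [0.4553, -0.0224, 0.0302]
eef_rot: [-0.0, 0.933, 0.359, -0.001]
wrist_force: [0.5, -0.1, -0.7]
finger_gap: 0.0879
time_s: 15.08
tcp_pos: [0.4554, -0.0225, 0.0303]
eef_rot: [-0.0, 0.933, 0.359, -0.0]
wrist_force: [0.9, -0.1, 0.2]
finger_gap: 0.0347
time_s: 15.45
tcp_pos: [0.4553, -0.0224, 0.0511]
eef_rot: [-0.0, 0.933, 0.359, -0.0]
wrist_force: [-0.4, -0.6, 0.0]
finger_gap: 0.0344
t 15.5 tcp [ 0.455  -0.0223  0.0506] head 42.1 tilt [-2.1e-03  2.0e-04 -1.0e+00]
shift [-0.1496  0.148  -0.1195] rows>= 2.4930637987485698
turn z -0.6685  shift after turn [-0.2093  0.0235 -0.1192]
```

View pics/w12.png

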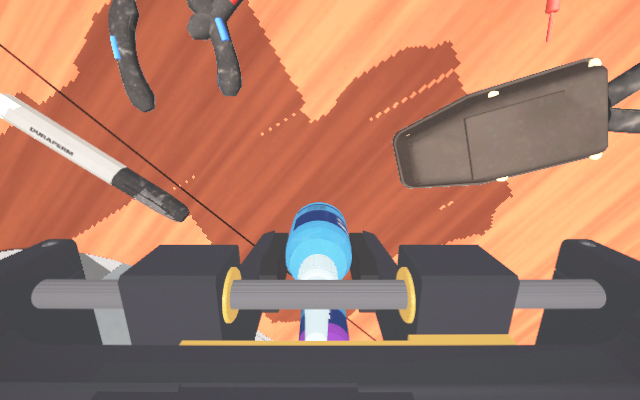

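```bash
python3 -m jog '[[0,0,-0.06,0,0,0],[0,0,-0.06,0,0,0],[0,0,-0.02,0,0,-0.167],[0,0,0,0,0,-0.167],[0,0,0,0,0,-0.167],[0,0,0,0,0,-0.167],[-0.055,0.006,0,0,0,0],[-0.055,0.006,0,0,0,0],[-0.055,0.006,0,0,0,0],[-0.035,0.004,0,0,0,0],[0,0,0,0,0,0]]'
python3 -c "
from h import *
c=wrist('w13'); go(.4433,-.2326,.13,80.4)
ctr=np.array([.4416,-.2425]);th=np.radians(-9.6); Rm=np.array([[np.cos(th),-np.sin(th)],[np.sin(th),np.cos(th)]])
for x in(-.026,.026): print(proj(c,np.r_[ctr+Rm@[x,.0615],.029]))
"
```

```text
time_s: 16.88
tcp_pos: [0.4466, -0.2285, 0.1884]
eef_rot: [-0.005, 0.756, 0.655, -0.002]
wrist_force: [-0.8, 0.1, -0.1]
finger_gap: 0.0349
t 16.925 tcp [ 0.4465 -0.2273  0.1884] head 81.87 tilt [-0.0105  0.0051 -0.9999]
shift [-0.0059 -0.0018  0.0584] rows>= 0.9736704877967186
turn z 0.0256  shift after turn [-0.006  -0.0016  0.0584]
[295.34607612 143.71194331]
[343.40619487 144.91800086]
```

View pics/w13.png

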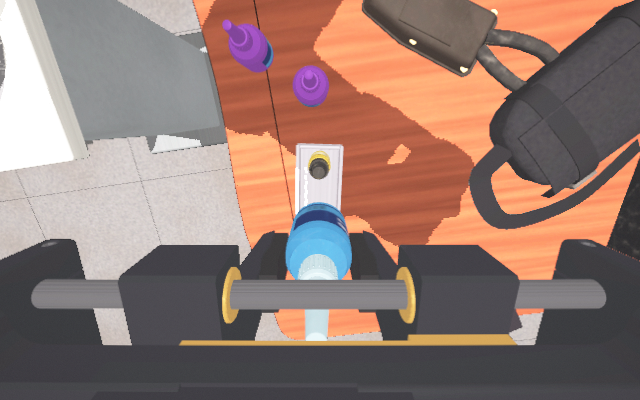

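```bash
python3 -m jog '[[-0.008,-0.0015,0.02,-0.011,-0.004,0.026],[0,0,0.025,0,0,0],[0,0,0,0,0,0]]'
python3 -c "
from h import *
c=wrist('w14'); go(.4430,-.2346,.13,80.4)
ctr=np.array([.4416,-.2425]);th=np.radians(-9.6); Rm=np.array([[np.cos(th),-np.sin(th)],[np.sin(th),np.cos(th)]])
for x in(-.026,.026): print(proj(c,np.r_[ctr+Rm@[x,.0615],.029]))
print(proj(c,np.r_[ctr+Rm@[0,.041],.084]))
save(cv2.resize(c['img'][140:340,250:390],None,fx=4,fy=3,interpolation=cv2.INTER_CUBIC),'w14c')
"
```

```text
time_s: 17.3
tcp_pos: [0.4437, -0.2316, 0.142]
eef_rot: [-0.0, 0.763, 0.646, 0.0]
wrist_force: [-0.2, -0.6, -0.0]
finger_gap: 0.0344
t 17.35 tcp [ 0.4442 -0.232   0.143 ] head 80.51 tilt [ 1.e-03 -7.e-04 -1.e+00]
shift [-0.0027 -0.0008  0.013 ] rows>= 0.2174985979451214
turn z 0.0019  shift after turn [-0.0027 -0.0008  0.013 ]
[290.77853586 143.84496178]
[347.54480535 143.91332678]
[319.26465581 177.42312159]
```

View pics/w14c.png

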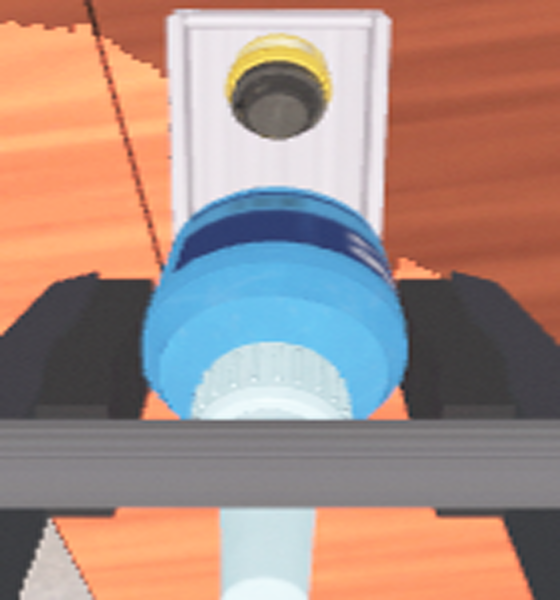

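```bash
python3 -m jog '[[-0.0027,-0.001,0.02,0,0,0.002],[0,0,0.03,0,0,0],[0,0,0.025,0,0,0],[0,0,0.008,0,0,0],[0,0,0,0,0,0]]'
python3 -c "
from h import *
go(.4431,-.2341,.0375,80.4)"
```

```text
time_s: 17.98
tcp_pos: [0.4464, -0.2341, 0.0638]
eef_rot: [0.006, 0.763, 0.647, 0.001]
wrist_force: [-0.2, -0.0, -0.9]
finger_gap: 0.0344
t 17.975 tcp [ 0.4464 -0.2341  0.0638] head 80.63 tilt [ 0.0088 -0.0071 -0.9999]
shift [-0.0004 -0.0035  0.0263] rows>= 0.437872515681094
turn z 0.0039  shift after turn [-0.0004 -0.0035  0.0263]
```

```bash
python3 -m jog '[[-0.0004,-0.0035,0.002,0.01,0.0055,0.004],[0,0,0,0,0,0]]'
python3 -c "
from h import *
c=wrist('w15');go(.4431,-.2341,.0375,80.4)
save(cv2.resize(c['img'][140:340,250:390],None,fx=4,fy=3,interpolation=cv2.INTER_CUBIC),'w15c')
"
```

```text
time_s: 18.23
tcp_pos: [0.4434, -0.2343, 0.0635]
eef_rot: [0.001, 0.764, 0.645, 0.0]
wrist_force: [0.8, -0.1, -0.1]
finger_gap: 0.0345
t 18.275 tcp [ 0.4435 -0.2343  0.0635] head 80.41 tilt [ 0.002  -0.0019 -1.    ]
shift [ 0.0002 -0.0005  0.026 ] rows>= 0.43385439072531323
turn z 0.0001  shift after turn [ 0.0002 -0.0005  0.026 ]
```

View pics/w15c.png

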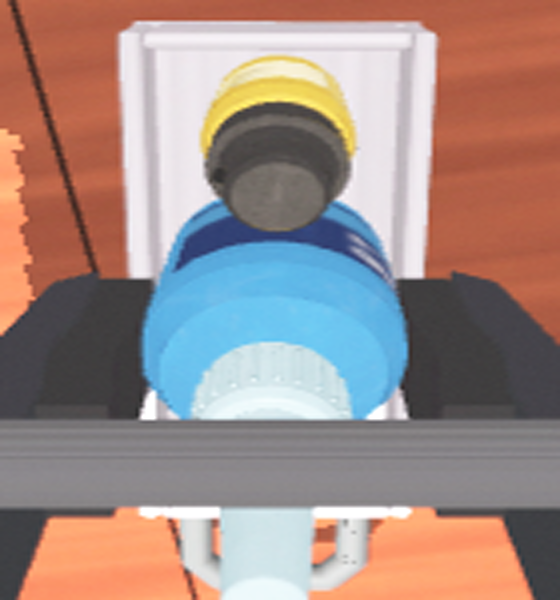

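Everything is aligned and the blue bottle is clear of the pump. I'll lower it to the floor.

```bash
python3 -m jog '[[0,0,0.01,0.001,0,0],[0,0,0.006,0,0,0],[0,0,0,0,0,0]]'
python3 -c "
from h import *
go(.4431,-.2341,.0375,80.4)"
```

```text
time_s: 18.65
tcp_pos: [0.4436, -0.2344, 0.0466]
eef_rot: [0.001, 0.764, 0.645, -0.0]
wrist_force: [0.9, 0.1, -0.4]
finger_gap: 0.0345
t 18.65 tcp [ 0.4436 -0.2344  0.0466] head 80.4 tilt [ 0.0012 -0.0019 -1.    ]
shift [ 0.0003 -0.0005  0.0091] rows>= 0.15177625871961667
turn z 0.0  shift after turn [ 0.0003 -0.0005  0.0091]
```

```bash
python3 -m jog '[[0,-0.0005,0.005,0,0.002,0],[0,0,0.003,0,0,0],[0,0,0,0,0,0]]'
python3 -m jog '[[0,0,0.001,0,0,0],[0,0,0.0007,0,0,0]]'
python3 -c "
from h import *
go(.4431,-.2341,.0375,80.4)"
```

```text
time_s: 19.02
tcp_pos: [0.4431, -0.2343, 0.0379]
eef_rot: [0.0, 0.764, 0.645, 0.001]
wrist_force: [0.3, -0.1, 0.2]
finger_gap: 0.0343
time_s: 19.27
tcp_pos: [0.4432, -0.2346, 0.0372]
eef_rot: [0.001, 0.764, 0.646, 0.001]
wrist_force: [-3.1, 2.3, 12.9]
finger_gap: 0.0344
t 19.275 tcp [ 0.4432 -0.2346  0.0372] head 80.41 tilt [ 2.1e-03 -5.0e-04 -1.0e+00]
shift [ 0.0004 -0.0002 -0.0003] rows>= 0.007419302953686314
turn z 0.0002  shift after turn [ 0.0004 -0.0002 -0.0003]
```

It's on the floor at 13 N. I'll release it, lift straight up and look.

```bash
python3 -m jog '[[0,0,0,0,0,0],[0,0,0,0,0,0],[0,0,0,0,0,0],[0,0,0,0,0,0]]' 0.65
python3 -m jog '[[0,0,-0.02,0,0,0],[0,0,-0.06,0,0,0],[0,0,-0.06,0,0,0],[0.05,0,-0.05,0,0,0],[0.06,0,0,0,0,0],[0,0,0,0,0,0]]' 1
python3 -c "
from h import *
c=wrist('w16'); go(.447,.23,.22,80)
ctr=np.array([.4416,-.2425]);th=np.radians(-9.6); Rm=np.array([[np.cos(th),-np.sin(th)],[np.sin(th),np.cos(th)]])
print(proj(c,np.r_[ctr+Rm@[0,.041],.084]),proj(c,np.r_[ctr+Rm@[0,.009],.109]))
for x in(-.026,.026): print(proj(c,np.r_[ctr+Rm@[x,.0615],.029]))
save(cv2.resize(c['img'][180:290,250:390],None,fx=5,fy=5,interpolation=cv2.INTER_CUBIC),'w16c')
"
```

```text
time_s: 19.77
tcp_pos: [0.4434, -0.2347, 0.0375]
eef_rot: [0.001, 0.764, 0.646, 0.001]
wrist_force: [-0.2, -0.3, 0.7]
finger_gap: 0.0576
time_s: 20.52
tcp_pos: [0.4608, -0.1302, 0.2268]
eef_rot: [0.001, 0.764, 0.645, 0.002]
wrist_force: [-0.5, 0.8, -0.1]
finger_gap: 0.0881
t 20.575 tcp [ 0.4609 -0.1319  0.2269] head 80.21 tilt [ 4.1e-03 -2.0e-04 -1.0e+00]
shift [ 0.3543 -0.0753  0.0067] rows>= 5.905122738123096
turn z 0.0037  shift after turn [ 0.354  -0.0766  0.0067]
[318.64904591 252.09820796] [318.8153439  289.40773031]
[298.58180062 218.97765133]
[338.25758134 218.84368419]
```

View pics/w16c.png

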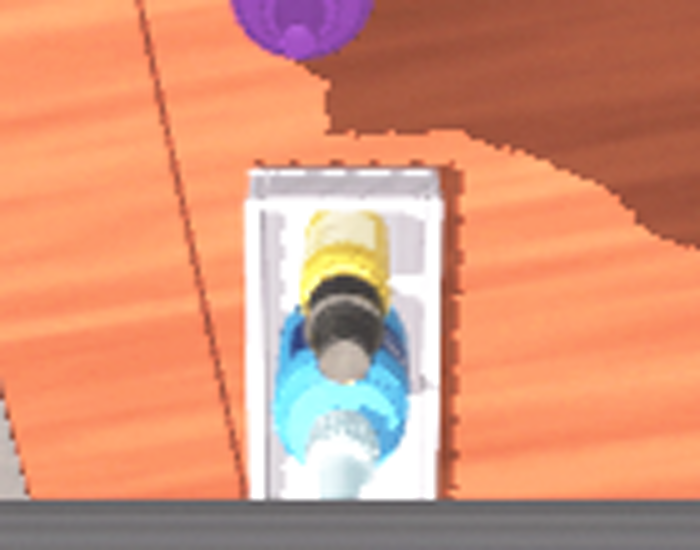

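View pics/w16.png

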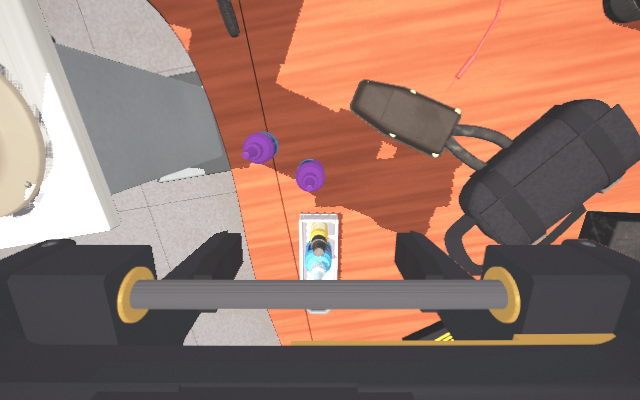

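Both bottles are standing. The pump top is at (319,252), as predicted. Next is the red bottle.

```bash
python3 -m jog '[[0.06,-0.013,0,0,0,0],[0.06,-0.013,0,0,0,0],[0.06,-0.013,0,0,0,0],[0.06,-0.013,0,0,0,0],[0.06,-0.013,0,0,0,0],[0.04,-0.009,-0.01,0,0,0],[0,0,0,0,0,0]]'
python3 -c "
from h import *
c=wrist('w17'); go(.447,.23,.22,80)
save(cv2.resize(c['img'][80:260,220:420],None,fx=4,fy=4,interpolation=cv2.INTER_CUBIC),'w17c')
"
```

```text
time_s: 21.45
tcp_pos: [0.4501, 0.2181, 0.2337]
eef_rot: [0.001, 0.769, 0.64, -0.0]
wrist_force: [-0.4, -0.9, -0.3]
finger_gap: 0.0884
t 21.5 tcp [0.45   0.2169 0.2333] head 79.43 tilt [-1.0e-04 -2.9e-03 -1.0e+00]
shift [ 0.0124 -0.0054  0.0132] rows>= 0.2204593710502602
turn z -0.0099  shift after turn [ 0.0124 -0.0053  0.0132]
```

View pics/w17c.png

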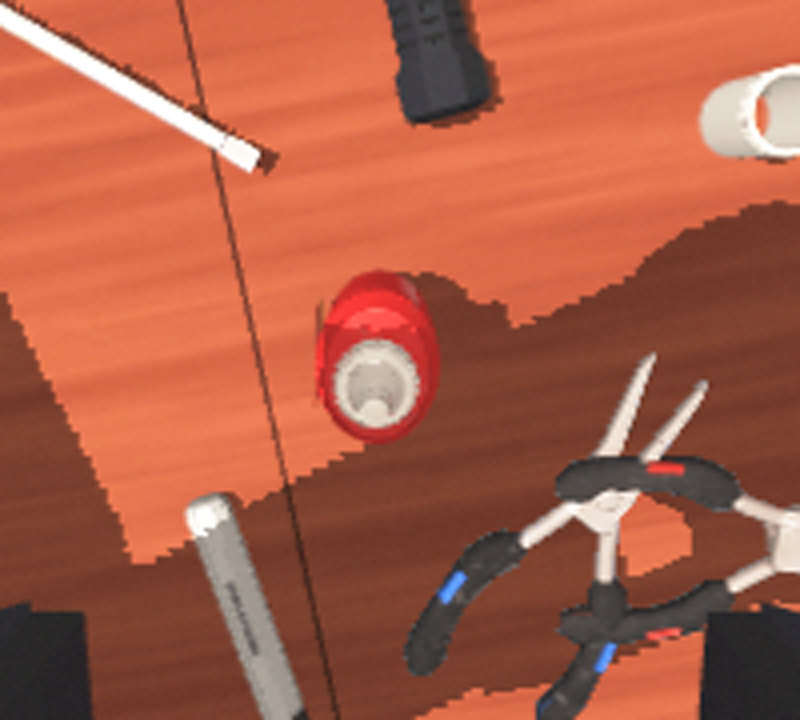

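View pics/w17.png

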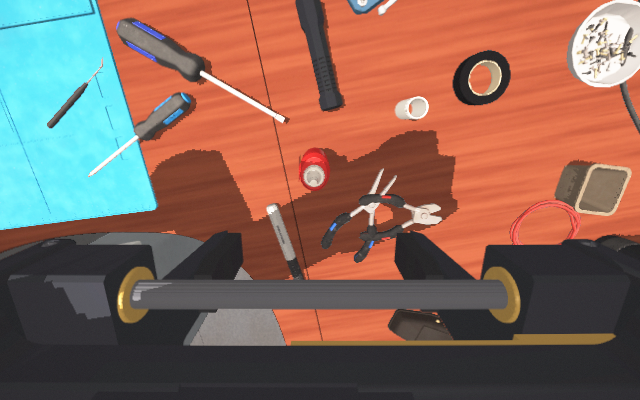

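```bash
python3 -m jog '[[-0.055,-0.005,0,0,0,0],[0,0,0,0,0,0],[0,0,0,0,0,0]]'
python3 - <<'E'
from h import *
c=wrist('w18'); print(c['T'][:3,3])
hsv=cv2.cvtColor(c['img'],cv2.COLOR_RGB2HSV)
m=((cv2.inRange(hsv,np.array((0,190,90)),np.array((4,255,255)))|cv2.inRange(hsv,np.array((174,150,60)),np.array((180,255,255)))))
m[:90]=0;m[170:]=0;m[:,:280]=0;m[:,360:]=0
cn,_=cv2.findContours(m,cv2.RETR_EXTERNAL,cv2.CHAIN_APPROX_NONE); k=cv2.convexHull(max(cn,key=cv2.contourArea)); print(cv2.boundingRect(k))
I=c['img'].copy(); cv2.drawContours(I,[k],-1,(0,255,0),1)
W=np.array([onplane(c,p[0],.07)[:2] for p in cn[np.argmax([cv2.contourArea(q) for q in cn])]])
e=cv2.fitEllipse((cv2.convexHull((W*1e4).astype(np.float32)))); print('ellipse ctr',np.array(e[0])/1e4,'axes mm',np.array(e[1])/10,'ang',e[2])
save(np.hstack([cv2.resize(x[80:180,270:370],None,fx=4,fy=4,interpolation=cv2.INTER_CUBIC) for x in (c['img'],I)]),'w18c')
E
```

```text
time_s: 21.88
tcp_pos: [0.4358, 0.1587, 0.232]
eef_rot: [0.001, 0.771, 0.637, -0.002]
wrist_force: [0.3, 0.6, 0.0]
finger_gap: 0.0881
[0.44837008 0.22776078 0.3766888 ]
(301, 95, 32, 43)
ellipse ctr [0.44700396 0.23288518] axes mm [34.38280029 42.9328186 ] ang 168.5154571533203
```

View pics/w18c.png

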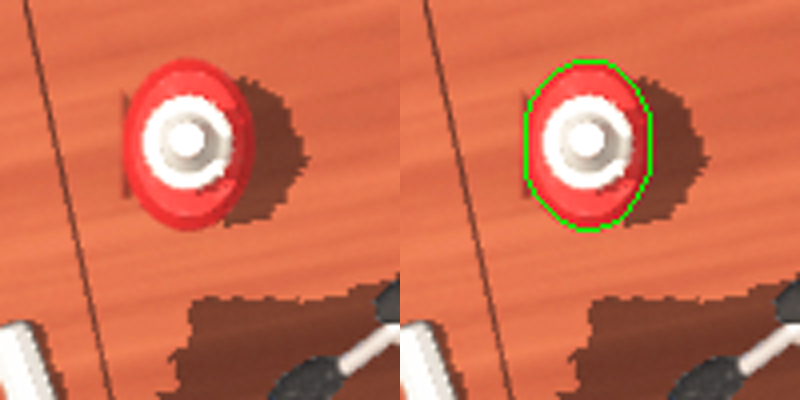

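```bash
python3 -c "
from h import *
go(.447,.2327,.17,79)"
```

```text
t 21.925 tcp [0.4357 0.1589 0.2319] head 79.19 tilt [-0.0025 -0.0042 -1.    ]
shift [ 0.0749 -0.0027  0.0616] rows>= 1.2486414628975633
turn z 0.0032  shift after turn [ 0.0749 -0.0029  0.0616]
```

```bash
python3 -m jog '[[0.05,-0.0015,0.01,-0.002,0.004,0],[0.025,-0.0015,0.01,0,0,0.003],[0,0,0.04,0,0,0],[0,0,0,0,0,0]]'
python3 -c "
from h import *
c=wrist('w19'); go(.447,.2327,.11,79);print(proj(c,(.447,.2327,.126)))
"
```

```text
time_s: 22.42
tcp_pos: [0.4489, 0.2359, 0.17]
eef_rot: [0.001, 0.772, 0.636, 0.0]
wrist_force: [0.2, -0.3, 0.5]
finger_gap: 0.0885
t 22.475 tcp [0.45   0.2361 0.1719] head 78.96 tilt [ 5.4e-03  7.0e-04 -1.0e+00]
shift [-0.004  -0.0026  0.0619] rows>= 1.0317569109929228
turn z -0.0008  shift after turn [-0.004  -0.0026  0.0619]
[317.71798914 226.28556917]
```

View pics/w19.png

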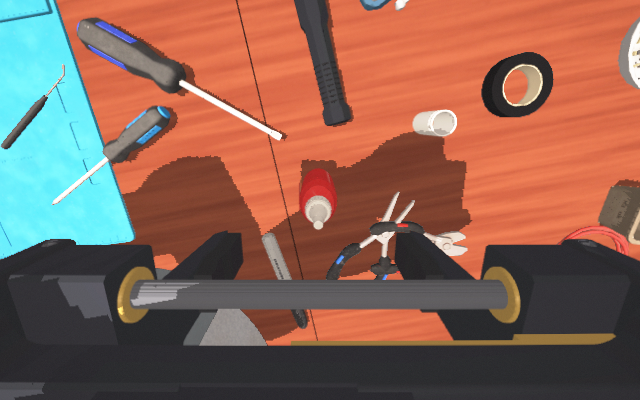

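```bash
python3 -m jog '[[-0.0035,-0.002,0.03,0.005,0,0],[0,0,0.045,0,0,0],[0,0,0.018,0,0,0],[0,0,0,0,0,0]]'
python3 -c "
from h import *
c=wrist('w20'); go(.4474,.2329,.048,79)
"
```

```text
time_s: 22.98
tcp_pos: [0.4528, 0.2338, 0.0836]
eef_rot: [0.002, 0.772, 0.635, 0.007]
wrist_force: [-0.1, -0.2, -0.2]
finger_gap: 0.0882
t 23.025 tcp [0.4532 0.234  0.0843] head 78.9 tilt [ 0.0146  0.0053 -0.9999]
shift [-0.0024 -0.006   0.0362] rows>= 0.6025944268674194
turn z -0.0018  shift after turn [-0.0024 -0.006   0.0362]
```

View pics/w20.png

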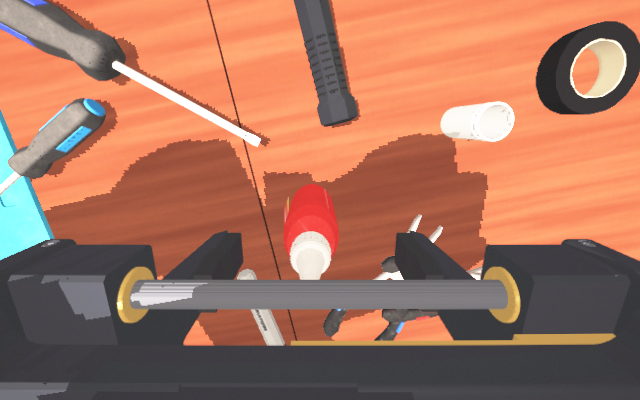

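```bash
python3 -m jog '[[-0.0024,-0.006,0.004,0.013,-0.008,0],[0,0,0.008,0,0,0],[0,0,0.004,0,0,0],[0,0,0,0,0,0]]'
python3 -c "
from h import *
go(.4474,.2329,.048,79)
"
```

```text
time_s: 23.52
tcp_pos: [0.448, 0.233, 0.0701]
eef_rot: [0.001, 0.772, 0.635, 0.002]
wrist_force: [-0.9, 0.2, 0.4]
finger_gap: 0.0882
t 23.525 tcp [0.448  0.233  0.0701] head 78.89 tilt [ 4.5e-03  8.0e-04 -1.0e+00]
shift [-0.0003 -0.0007  0.0221] rows>= 0.36906259619087806
turn z -0.0019  shift after turn [-0.0003 -0.0007  0.0221]
```

```bash
python3 -m jog '[[0,-0.0007,0.005,0.004,0,-0.002],[0,0,0.003,0,0,0],[0,0,0.002,0,0,0],[0,0,0,0,0,0]]'
python3 -m jog '[[0,0,0.003,0,0,0],[0,0,0.002,0,0,0],[0,0,0.002,0,0,0],[0,0,0,0,0,0]]'
python3 -m jog '[[0,0,0.003,0,0,0],[0,0,0.001,0,0,0],[0,0,0,0,0,0]]'
python3 -c "
from h import *
go(.4474,.2329,.048,79)
"
```

```text
time_s: 24.02
tcp_pos: [0.4474, 0.2332, 0.0594]
eef_rot: [-0.001, 0.772, 0.636, 0.001]
wrist_force: [-0.3, -0.2, -0.7]
finger_gap: 0.0883
time_s: 24.52
tcp_pos: [0.4474, 0.2332, 0.052]
eef_rot: [-0.0, 0.772, 0.636, 0.001]
wrist_force: [0.8, -0.3, -0.3]
finger_gap: 0.0881
time_s: 24.9
tcp_pos: [0.4475, 0.2332, 0.0478]
eef_rot: [-0.0, 0.772, 0.636, 0.001]
wrist_force: [0.6, -0.1, -0.6]
finger_gap: 0.0881
t 24.9 tcp [0.4475 0.2332 0.0478] head 79.02 tilt [ 7.0e-04  1.7e-03 -1.0e+00]
shift [-0.0003 -0.     -0.0002] rows>= 0.005832441664427924
turn z 0.0003  shift after turn [-0.0003 -0.     -0.0002]
```

No contact force. I'll grip.

```bash
python3 -m jog '[[0,0,0,0,0,0],[0,0,0,0,0,0],[0,0,0,0,0,0],[0,0,0,0,0,0],[0,0,0,0,0,0],[0,0,0,0,0,0],[0,0,0,0,0,0]]' 0.25 22
python3 -m jog '[[0,0,-0.005,0,0,0],[0,0,-0.015,0,0,0],[0,0,0,0,0,0]]'
python3 -c "
from h import *
c=wrist('w21'); go(.4358,-.275,.22,80.4)
save(cv2.resize(c['img'][140:340,250:390],None,fx=4,fy=3,interpolation=cv2.INTER_CUBIC),'w21c')"
```

```text
time_s: 25.78
tcp_pos: [0.4475, 0.2333, 0.0479]
eef_rot: [-0.0, 0.772, 0.636, 0.001]
wrist_force: [0.6, -0.5, -0.0]
finger_gap: 0.0357
time_s: 26.15
tcp_pos: [0.4474, 0.2332, 0.0686]
eef_rot: [-0.001, 0.772, 0.636, 0.001]
wrist_force: [0.3, 0.5, -1.0]
finger_gap: 0.0355
t 26.2 tcp [0.447  0.2331 0.068 ] head 79.02 tilt [-9.0e-04  1.3e-03 -1.0e+00]
shift [-0.5007  0.0857 -0.1527] rows>= 8.345443582728633
turn z -0.0241  shift after turn [-0.5027  0.0735 -0.1527]
```

View pics/w21c.png

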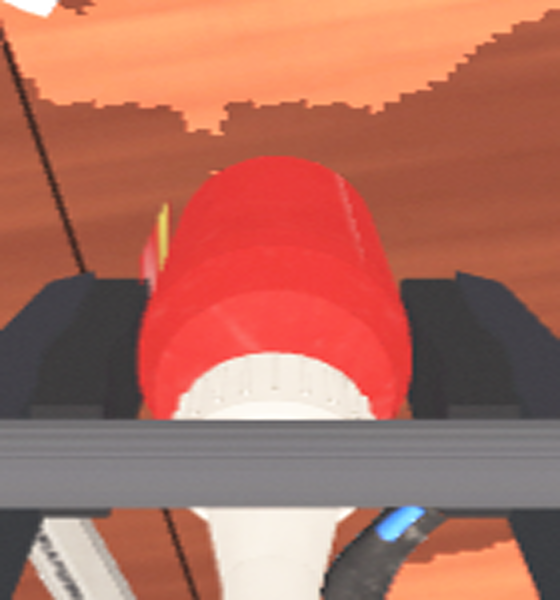

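```bash
python3 -m jog '[[0,0,-0.05,0,0,-0.024],[0,0,-0.06,0,0,0],[-0.04,0.006,-0.035,0,0,0],[-0.056,0.008,0,0,0,0],[-0.056,0.008,0,0,0,0],[-0.056,0.008,0,0,0,0],[-0.056,0.008,0,0,0,0],[-0.056,0.008,0,0,0,0],[-0.056,0.008,0,0,0,0],[-0.056,0.008,0,0,0,0],[-0.04,0.006,0,0,0,0],[0,0,0,0,0,0]]'
python3 -c "
from h import *
c=wrist('w22'); go(.4358,-.275,.2,80.4)"
```

```text
time_s: 27.7
tcp_pos: [0.434, -0.2588, 0.2109]
eef_rot: [-0.003, 0.763, 0.646, -0.002]
wrist_force: [-0.1, 1.5, -1.5]
finger_gap: 0.0357
t 27.75 tcp [ 0.434  -0.2574  0.211 ] head 80.59 tilt [-0.0082  0.003  -1.    ]
shift [-0.0171  0.0047  0.0109] rows>= 0.2856268373469564
turn z 0.0034  shift after turn [-0.0171  0.0048  0.0109]
```

View pics/w22.png

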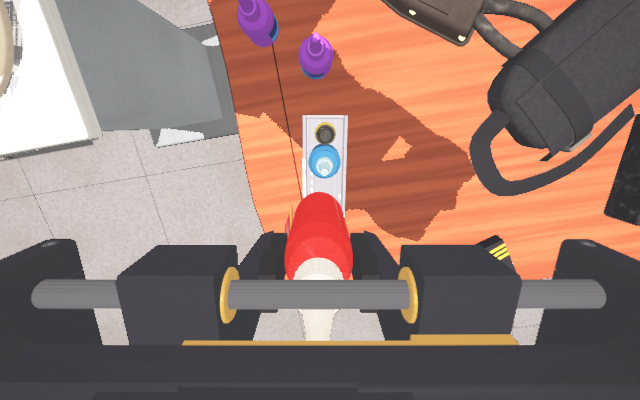

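```bash
python3 -m jog '[[-0.017,0.0045,0,-0.009,-0.002,0.003],[0,0,0,0,0,0],[0,0,0,0,0,0]]'
python3 - <<'E'
from h import *
c=wrist('w23'); go(.4358,-.275,.16,80.4)
ctr=np.array([.4416,-.2427]);th=np.radians(-9.6); Rm=np.array([[np.cos(th),-np.sin(th)],[np.sin(th),np.cos(th)]])
for p in [(-.026,.0615,.029),(.026,.0615,.029),(0,.041,.084),(0,.009,.109)]: print(proj(c,np.r_[ctr+Rm@p[:2],p[2]]))
save(cv2.resize(c['img'][80:230,270:380],None,fx=5,fy=4,interpolation=cv2.INTER_CUBIC),'w23c')
E
```

```text
time_s: 28.12
tcp_pos: [0.4361, -0.2735, 0.2106]
eef_rot: [0.0, 0.763, 0.647, 0.0]
wrist_force: [-1.0, -0.8, -0.4]
finger_gap: 0.0356
t 28.175 tcp [ 0.4361 -0.2735  0.2107] head 80.58 tilt [ 5.e-04  2.e-04 -1.e+00]
shift [-0.0016 -0.0001  0.0507] rows>= 0.8446936276658058
turn z 0.0031  shift after turn [-0.0016 -0.0001  0.0507]
[296.21766443 100.55282188]
[342.88073847 100.67553848]
[319.73570509 119.22297774]
[319.74290409 156.48693575]
```

View pics/w23c.png

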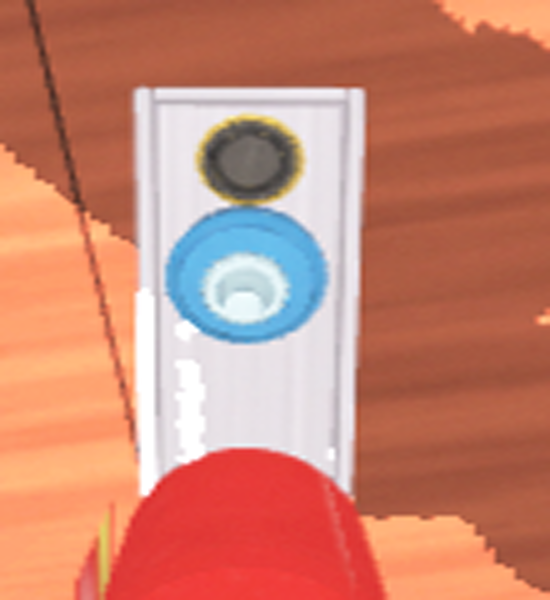

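```bash
python3 -m jog '[[-0.0015,0,0.03,0,0,0.003],[0,0,0.05,0,0,0],[0,0,0.03,0,0,0],[0,0,0,0,0,0]]'
python3 -c "
from h import *
go(.4361,-.2752,.055,80.4)"
```

```text
time_s: 28.68
tcp_pos: [0.437, -0.2737, 0.0994]
eef_rot: [0.002, 0.763, 0.647, 0.0]
wrist_force: [0.9, 0.1, -1.9]
finger_gap: 0.0358
t 28.675 tcp [ 0.437  -0.2737  0.0994] head 80.56 tilt [ 0.0032 -0.0023 -1.    ]
shift [-0.0016 -0.0008  0.0444] rows>= 0.7404825395714125
turn z 0.0028  shift after turn [-0.0016 -0.0008  0.0444]
```

```bash
python3 -m jog '[[-0.002,-0.001,0.01,0.004,0.002,0.003],[0,0,0.004,0,0,0],[0,0,0,0,0,0]]'
python3 -c "
from h import *
c=wrist('w24');go(.4361,-.2752,.055,80.4)
save(cv2.resize(c['img'][100:340,250:390],None,fx=4,fy=2.5,interpolation=cv2.INTER_CUBIC),'w24c')
c=read_camera('scene'); save(cv2.resize(c['img'][220:340,170:300],None,fx=5,fy=5,interpolation=cv2.INTER_CUBIC),'s24')"
```

```text
time_s: 29.05
tcp_pos: [0.4368, -0.2763, 0.0874]
eef_rot: [0.002, 0.764, 0.646, 0.0]
wrist_force: [-0.1, 0.3, -0.7]
finger_gap: 0.0357
t 29.1 tcp [ 0.4369 -0.2764  0.0876] head 80.41 tilt [ 0.003  -0.0032 -1.    ]
shift [ 0.0011 -0.0011  0.0326] rows>= 0.5425666944737622
turn z 0.0002  shift after turn [ 0.0011 -0.0011  0.0326]
```

View pics/w24c.png

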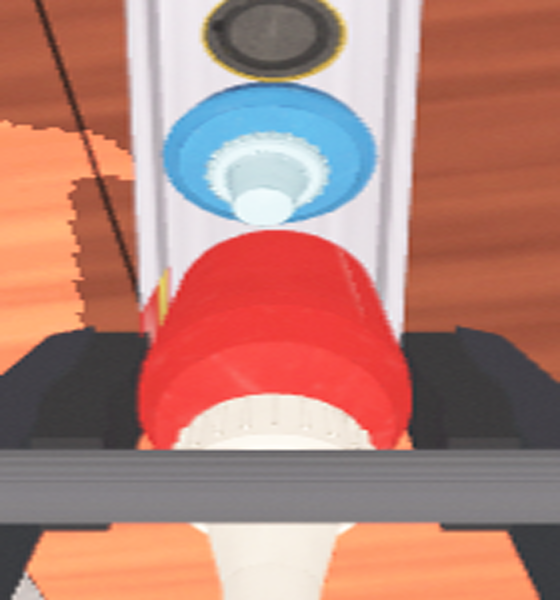

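View pics/s24.png

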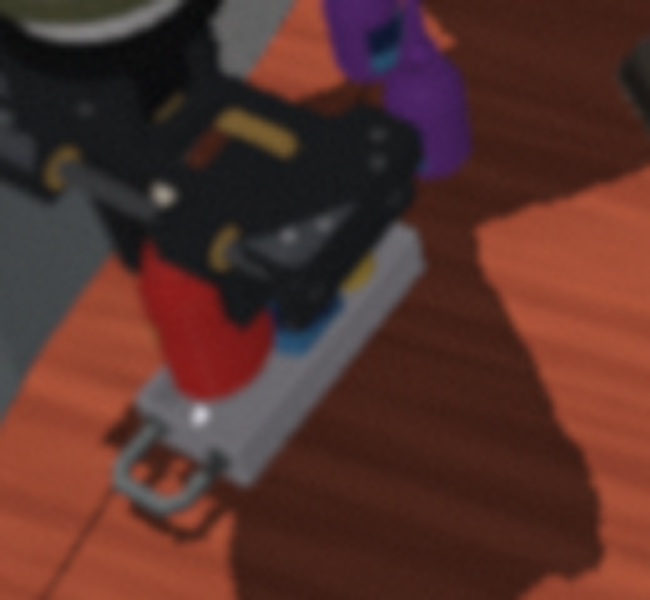

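```bash
python3 -m jog '[[0.001,-0.0011,0.004,0.003,0.003,0],[0,0,0.005,0,0,0],[0,0,0,0,0,0]]'
python3 -c "
from h import *
c=wrist('w25');go(.4361,-.2752,.055,80.4)
save(cv2.resize(c['img'][100:340,250:390],None,fx=4,fy=2.5,interpolation=cv2.INTER_CUBIC),'w25c')"
```

```text
time_s: 29.52
tcp_pos: [0.436, -0.2752, 0.0784]
eef_rot: [0.0, 0.764, 0.646, 0.0]
wrist_force: [-0.1, 0.1, -0.9]
finger_gap: 0.0359
t 29.575 tcp [ 0.4361 -0.2752  0.0786] head 80.41 tilt [ 1.1e-03 -2.0e-04 -1.0e+00]
shift [ 0.     -0.      0.0236] rows>= 0.3929984342315402
turn z 0.0002  shift after turn [ 0.     -0.      0.0236]
```

View pics/w25c.png

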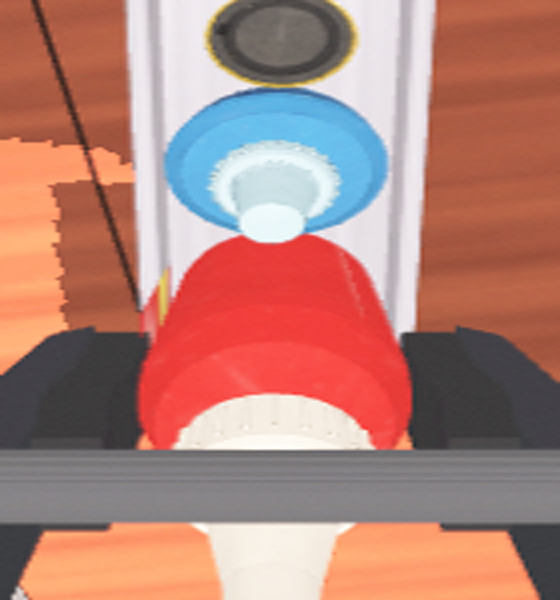

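```bash
python3 -m jog '[[0,0.001,0.006,0.001,0,0],[0,0,0.004,0,0,0],[0,0,0,0,0,0]]'
python3 -m jog '[[0,0,0.004,0,0,0],[0,0,0.002,0,0,0],[0,0,0,0,0,0]]'
python3 -c "
from h import *
go(.437,-.2754,.055,80.4)"
```

```text
time_s: 29.95
tcp_pos: [0.4372, -0.2754, 0.0678]
eef_rot: [-0.0, 0.764, 0.646, -0.0]
wrist_force: [1.2, -0.1, -0.4]
finger_gap: 0.0358
time_s: 30.32
tcp_pos: [0.4372, -0.2755, 0.0614]
eef_rot: [0.0, 0.764, 0.646, 0.0]
wrist_force: [0.3, 0.3, -0.9]
finger_gap: 0.0356
t 30.325 tcp [ 0.4372 -0.2755  0.0614] head 80.41 tilt [ 1.e-04 -1.e-04 -1.e+00]
shift [ 0.0001 -0.0002  0.0064] rows>= 0.10695678300459528
turn z 0.0002  shift after turn [ 0.0001 -0.0002  0.0064]
```

Below the rim with no contact. Now the last few millimetres.

```bash
python3 -m jog '[[0,0,0.003,0,0,0],[0,0,0.002,0,0,0],[0,0,0,0,0,0]]'
python3 -m jog '[[0,0,0.0012,0,0,0],[0,0,0,0,0,0]]'
python3 -c "
from h import *
go(.437,-.2754,.055,80.4)"
```

```text
time_s: 30.7
tcp_pos: [0.4372, -0.2755, 0.0561]
eef_rot: [0.0, 0.764, 0.646, 0.0]
wrist_force: [-0.6, 0.4, -2.3]
finger_gap: 0.0355
time_s: 30.95
tcp_pos: [0.4373, -0.2756, 0.055]
eef_rot: [0.0, 0.764, 0.646, 0.0]
wrist_force: [0.7, -1.0, -0.8]
finger_gap: 0.0355
t 30.95 tcp [ 0.4373 -0.2756  0.055 ] head 80.41 tilt [ 4.e-04 -5.e-04 -1.e+00]
shift [ 0.0001 -0.0003 -0.    ] rows>= 0.005573478391496167
turn z 0.0003  shift after turn [ 0.0001 -0.0003 -0.    ]
```

```bash
python3 -m jog '[[0,0,0.001,0,0,0],[0,0,0,0,0,0]]'
```

```text
time_s: 31.2
tcp_pos: [0.4375, -0.2759, 0.055]
eef_rot: [0.001, 0.764, 0.646, -0.0]
wrist_force: [-0.3, -0.7, -0.3]
finger_gap: 0.0356
```

```bash
python3 -m jog '[[0,0.0,0.001,0,0,0],[0,0,0.0007,0,0,0]]'
```

```text
time_s: 31.45
tcp_pos: [0.4378, -0.2763, 0.0548]
eef_rot: [0.002, 0.764, 0.646, -0.0]
wrist_force: [-3.8, 1.4, 10.2]
finger_gap: 0.0357
```

Floor contact at 10 N. I'll release and lift.

```bash
python3 -m jog '[[0,0,0,0,0,0],[0,0,0,0,0,0],[0,0,0,0,0,0],[0,0,0,0,0,0],[0,0,0,0,0,0]]' 0.7
python3 -m jog '[[0,0,-0.02,0,0,0],[0,0,-0.05,0,0,0],[0,0,-0.06,0,0,0],[0,0,-0.05,0,0,0],[-0.06,0,0,0,0,0],[-0.05,0,0,0,0,0],[0,0,0,0,0,0]]' 1
python3 -c "
from h import *
c=wrist('w26');go(.437,-.2754,.055,80.4)
save(cv2.resize(c['img'][0:200,240:400],None,fx=4,fy=3,interpolation=cv2.INTER_CUBIC),'w26c')
c=read_camera('scene'); save(cv2.resize(c['img'][220:340,170:300],None,fx=5,fy=5,interpolation=cv2.INTER_CUBIC),'s26');save(c['img'],'s26f')"
```

```text
time_s: 32.08
tcp_pos: [0.4378, -0.2763, 0.0544]
eef_rot: [0.002, 0.764, 0.646, -0.0]
wrist_force: [0.7, 0.1, 0.8]
finger_gap: 0.0616
time_s: 32.95
tcp_pos: [0.4187, -0.3865, 0.2407]
eef_rot: [0.002, 0.763, 0.646, -0.0]
wrist_force: [0.0, 0.1, -0.2]
finger_gap: 0.0882
t 33.0 tcp [ 0.419  -0.3849  0.2408] head 80.61 tilt [ 0.0018 -0.0029 -1.    ]
shift [ 0.1114 -0.0005  0.1855] rows>= 3.0914902196492697
turn z 0.0037  shift after turn [ 0.1114 -0.0009  0.1855]
```

View pics/w26c.png

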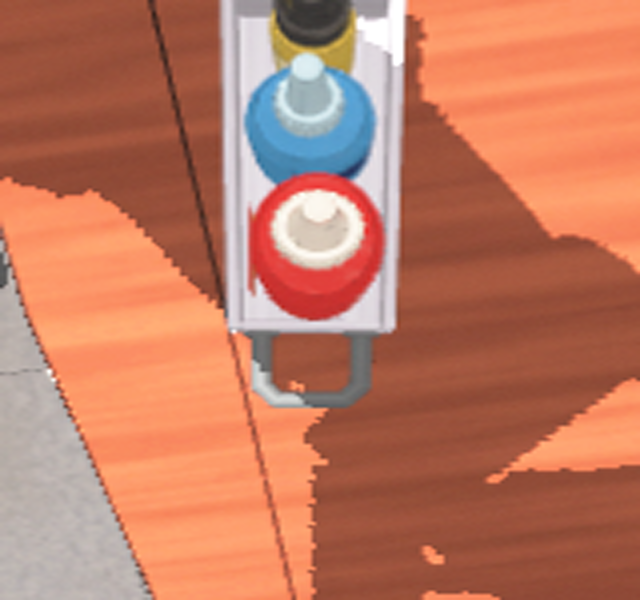

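View pics/s26.png

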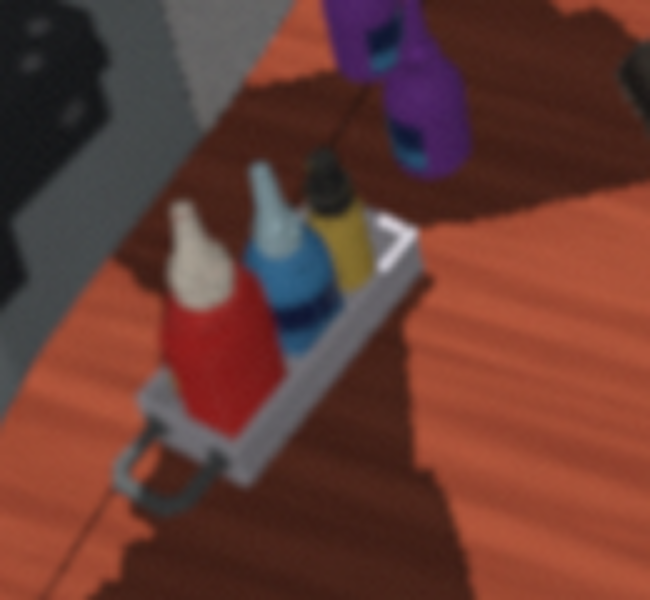

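```bash
python3 - <<'E'
from h import *
import pickle
c=pickle.load(open('w26.pkl','rb')); s=pickle.load(open('scene0.pkl','rb'))
ctr=np.array([.4416,-.2427]);th=np.radians(-9.6); Rm=np.array([[np.cos(th),-np.sin(th)],[np.sin(th),np.cos(th)]])
W=lambda x,y,z:np.r_[ctr+Rm@[x,y],z]
loc=lambda p:(Rm.T@(p[:2]-ctr)*1e3).round(1)
print('tray near corners pred',[proj(c,W(x,-.0615,.029)).round(1) for x in(-.026,.026)],'obs',(240+232/4-.4,330/3-.3),(240+393/4-.4,329/3-.3))
for n,a,b,h in [('red',(319.8,69),(206.6,261.4),.133),('blue',(316.4,22.4),(222.2,253.6),.109)]:
    o,d=ray(c,a,c['T']);o2,d2=ray(s,b,s['T']);A=np.c_[d,-d2];k=np.linalg.lstsq(A,o2-o,rcond=None)[0];P=o+k[0]*d;Q=o2+k[1]*d2
    print(n,'wrist@h',loc(onplane(c,a,h)),'scene@h',loc(onplane(s,b,h)),'tri',loc((P+Q)/2),((P+Q)/2)[2].round(4),'gap',np.linalg.norm(P-Q).round(4))
print('pump scene',loc(onplane(s,(235,251),.084)))
E
```

```text
tray near corners pred [array([296.4, 109.2]), array([338.8, 109.3])] obs (297.6, 109.7) (337.85, 109.36666666666667)
red wrist@h [  1.8 -33.5] scene@h [  2.1 -32. ] tri [  2.1 -32.9] 0.1334 gap 0.0015
blue wrist@h [-1.1  8.3] scene@h [-0.2 10.3] tri [-0.8  9.5] 0.1085 gap 0.0021
pump scene [ 1.9 42.6]
```

View pics/s26f.png

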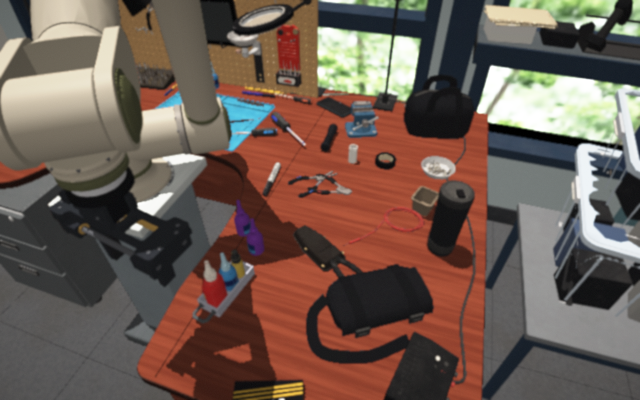

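All three tip positions and heights match. The tube, torch and purple bottles are where they were, and the arm is clear. I'll hand in.

```bash
python3 -c "
from h import *
print(manip.job_done())"
```

```text
the job is handed in; nothing more can be done
None
```

I packed the amber pump spray, then the blue middle bottle, then the red oval bottle into the tray. Each one was lowered until it touched the floor (7 to 13 N at the wrist), released and left standing, and I handed the job in at about 33 s. No verdict was reported.

Last checks, measured in the tray frame:

| Bottle | y measured (mm) | y target (mm) | Tip height above desk (m) |
|---|---|---|---|
| Red oval | -33 | -30 | 0.1334 (expected 0.133) |
| Blue middle | +9.5 | +11 | 0.1085 (expected 0.109) |
| Pump spray | about +42 | +41 | not triangulated |

- **Sideways and upright:** all three are within about 2 mm of the tray's centre line and look upright. The tip heights agree with bottles standing on the tray floor.
- **Other things:** the tube, torch and purple bottles look unmoved in the scene picture; I did not measure them.
- **Disagreement:** the views differed by about 1 to 2 mm on bottle and tray positions, which is within the stated calibration and well inside the 10 mm tolerance.

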